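Empty the parts tray through the hopper's spring flap and bolt it

TASK

Put the leftover hardware away: take the parts tray by its handle, press the hopper's spring flap down with the tray's lip (not with the fingers) and tip all four parts inside. Then stand the empty tray upright on its rubber mat again, check that the flap has sprung shut, and only then slide the bolt fully home through the keeper on the flap. Leave everything else on the bench where it is.

Things in the scene. Friction and masses are not known exactly. Their poses are not given: they have to be found in the camera images.
- tray: Loose open aluminium tray, 0.2 kg, black handle at its back. Origin: centre of its underside; z up when standing, +y to the pouring lip, -y to the handle. Inside 60 mm wide (x), y from -60 mm to the lip; 3 mm sheet, walls 32 mm high (26 by the lip). Floor flat to y = 36 mm, then a 12 degree ramp up to the open lip. Parts slide out when it leans 40 to 60 degrees lip-down.
- tray_lip (a point): Middle of the tray's pouring lip edge: 79.5 mm along +y and 11 mm above the tray's origin. The lip is 60 mm wide (66 mm over the side walls).
- tray_handle (a point): Centre of the tray's handle, the place to grip: local y -108 mm, 46 mm above the tray's underside. A straight bar along the tray's y, 85 mm long (y -71 to -156 mm), 16 mm thick (along x, the way to pinch it), 22 mm high, its underside 35 mm above the tray's.
- mat: Black rubber mat fixed to the bench, 115 x 155 mm, 4 mm thick, on which the tray starts and must stand at the end. Origin: centre of its underside.
- hopper: Grey steel box fixed to the bench, 160 mm (x) x 200 (y) x 100 high, +x wall clear. Origin: centre of its underside. Mouth in its top: x -65 to 65, y -92 to 0 mm, closed by the flap; y 0 to 100 mm is a fixed deck with the bolt in two guides (24 mm above the deck; y 12 to 24 and 74 to 88 mm). The tray comes in over the -y end, its lip pointing along the hopper's +y.
- flap_hinge (a point): Middle of the flap's hinge line, at the -y edge of the mouth, level with the hopper's top (100 mm above the bench). The hinge runs along the hopper's x.
- flap (a joint): Spring flap, plate 128 mm wide (x), 90 long from the hinge to the hopper's +y. 0 = shut, flush with the top; positive = its free +y edge swings down inside, to 1.3 rad. Spring: 0.08 N m shut, 0.14 at 0.9 rad; the parts' weight cannot open it, 2 to 4 N from the tray's lip does. On it a keeper loop (20 mm wide, 24.5 high) at hopper x = 51 mm, 76 to 82 mm from the hinge.
- bolt (a joint): Barrel bolt on the hopper's deck, 12 mm rod along the hopper's y at x = 51 mm. 0 = fully drawn back; grows as it slides along the hopper's -y through the keeper loop on the flap; 0.030 m = fully home. It starts drawn back or nearly so. Slides with about 2 N of friction and stays where left.
- knob_top (a point): Top centre of the bolt's upright round knob, 13 mm in diameter, whose top is 55 mm above the hopper's deck; the knob moves with the bolt and can be pushed from its +y side or pinched. The upper 31 mm of it stand above the bolt guides; at bolt 0 it is at hopper x = 51, y = 60 mm.
- screw_a: One of the four parts in the tray: steel cap screw, 33 mm long, head 13 mm in diameter, shank 8 mm. Origin at its middle.
- screw_b: A second cap screw like the first.
- bearing: Part in the tray: steel linear bearing, a cylinder 15 mm in diameter, 24 mm long, origin at its centre.
- tnut: Part in the tray: steel T-nut, 20 x 14 x 10 mm, origin at its centre.
- motor: Bystander: stepper motor 42 x 42 x 44 mm with its shaft up; origin under its centre.
- block_a: Bystander: grey printed bearing block, 50 x 28 x 34 mm, between mat and hopper; origin under its centre.
- block_b: Bystander: a second such block, beyond the task's things.
- driver: Bystander: black screwdriver 200 mm long, lying flat (local x).
- wrench: Bystander: steel wrench 180 mm long, lying flat (local x).
- extrusion: Bystander: black aluminium profile 160 x 20 x 20 mm, lying (local x).
- plate: Bystander: black plate 60 x 170 x 5 mm, lying flat (local y is its length).
Not all that is in view belongs to the job. There is more than one size of the mat; the job needs the middle-sized.

How it is judged:
On the way, in this order (a step that is already met when the one before it is completed fails the run):
1. the tray's lip presses the flap and holds it down (over 0.2 rad) (value of joint flap above 0.2 rad and contact force between tray and flap above 0.3 N), for 0.05 s.
2. all four parts are inside the hopper, under the flap (z of screw_a in the frame of hopper between 0 and 0.07 m and x of screw_a in the frame of hopper between -0.077 and 0.077 m and y of screw_a in the frame of hopper between -0.097 and 0.097 m and z of screw_b in the frame of hopper between 0 and 0.07 m and x of screw_b in the frame of hopper between -0.077 and 0.077 m and y of screw_b in the frame of hopper between -0.097 and 0.097 m and z of bearing in the frame of hopper between 0 and 0.07 m and x of bearing in the frame of hopper between -0.077 and 0.077 m and y of bearing in the frame of hopper between -0.097 and 0.097 m and z of tnut in the frame of hopper between 0 and 0.07 m and x of tnut in the frame of hopper between -0.077 and 0.077 m and y of tnut in the frame of hopper between -0.097 and 0.097 m), for 0.1 s.
3. the empty tray stands upright on its mat, let go, and the flap is shut (horizontal distance between tray and mat below 0.04 m and angle between tray's own z axis and vertical below 0.06 rad and height (world z) of tray below 0.008 m and linear speed of tray below 0.02 m/s and contact force between tray and the fingers below 0.05 N and value of joint flap below 0.05 rad), for 0.2 s.
4. the bolt is home through the keeper (value of joint bolt above 0.026 m and value of joint flap below 0.05 rad), for 0.1 s.
At the end, for the whole second after the job is handed in: All four parts lie inside the hopper below its top; the empty tray stands upright (within 0.06 rad) on its mat, its origin within 40 mm of the mat's centre, at rest and let go; the flap is shut (under 0.05 rad) and the bolt is home through the keeper (over 26 of its 30 mm) (all of step 2 and all of step 4 and horizontal distance between tray and mat below 0.04 m and angle between tray's own z axis and vertical below 0.06 rad and height (world z) of tray below 0.008 m and linear speed of tray below 0.02 m/s and contact force between tray and the fingers below 0.05 N); the robot touches nothing.
It fails at once if the fingers push the flap (contact force between the fingers and flap above 1 N).
It fails at once if one of the other loose things on the bench is disturbed (moved over 25 mm) (distance of any of motor, block_a, block_b, driver, wrench, extrusion, plate from where it was at the start of the episode above 0.025 m).
It also fails if it takes over 64 s, if anything falls off the work surface, if the arm or the gripper's body presses on something with over 40 N, if the wrist force passes 120 N, or if a joint passes its speed limit or range.

ROBOT

A 6-joint arm with a two-finger parallel gripper is mounted at the origin on the work surface. World frame = base frame: x ahead of the robot, y to its left, z up, the work surface at z = 0. Lengths are in m, angles in rad, forces in N, time in s.
With the tool pointing down it reaches from about 0.35 to 0.775 m from the base axis. Payload 7.3 kg.
Tool frame: the origin (TCP) lies at the very end of the fingers, on their centre line; the grasp point (between the pads) lies 19 mm behind it; z points along the fingers, y is the direction in which the jaws open and shut (so a half turn about z gives the same grasp; the last joint's range is limited). The gripper opens to 92 mm and grips with 3 to 60 N. Pads are 19 mm wide; open, the fingers measure 130 mm over their backs; the gripper's body (75 mm by 190 mm) begins 47 mm behind the grasp point.
Start: joints at [-1.399, 0.342, 1.524, -0, 1.275, -0.146], TCP at [0.164, -0.499, 0.195] pointing down, gripper open.
Joint ranges: [-2.53, 2.53], [-0.77, 2.02], [0.04, 2.7], [-1, 4.14], [0.28, 2.66], [-3.11, 3.11]. Speed limits (rad/s): [2.57, 2.57, 3.14, 3.14, 3.14, 3.14].

INTERFACE

Orientations are given as [roll, pitch, yaw] about the fixed x, y, z axes, in that order (R = Rz(yaw) Ry(pitch) Rx(roll)).
In Python, from cell import robot gives the robot as it stands. The module is installed in compiled form; this text tells all that it offers.
- The arm moves only by the tool carry_out, never from a script. Its argument "series" is a list of rows, each an object with "jaw": the opening in per cent of the stroke, from 0 (shut) to 100 (fully open); "travel": the shift along the tool's x, y, z in units of 60 mm (1.0 is 60 mm), a list of three; "twist": the turn about the tool's z in units of 6 degrees (1.0 is 6 degrees). A call has 1 to 8 rows; each row shifts and turns the commanded pose from where the row before left it, along the tool's axes as they then stand; what a row does not reach is not made up. A row lasts 1/8 s, in which the tool goes at most 62.5 mm and 10.7 degrees, less where a joint would pass 70% of its speed; a pose out of reach is approached as far as the arm can. A call is refused whole if a number of a shift passes 1 or a number of a turn 1, either way. A call with a gripper value outside its range is refused whole. The fingers move at their own pace and stop on an object; "squeeze" is the grip in N (left out, the last holds). Time passes only in rows, so rows that do not move let the fingers close. It gives the time, the measured TCP pose, the force and the opening at its end, in the units of the state.
- robot.observe(): the state, without advancing time (a new reading comes with each control period).
- robot.read_camera(name): name is "scene" or "top" or "wrist"; returns the picture (480x640x3 uint8, blue, green, red); there is no depth.
- robot.calibration(name): a dict with "intrinsics" (3x3 intrinsics, pixels), "cam_to_world" (4x4, takes a point from camera to world coordinates); the wrist camera has in their place "tool_from_camera" (4x4, takes a point from camera to tool coordinates, whose origin is the TCP and whose axes are the flange's). Camera axes: x right, y up, looking along -z (the intrinsics and any distortion apply to the point x, -y, -z); pixel columns grow to the right and rows downward; lengths in m; the calibration is good to about 2 mm. The wrist camera is an equidistant fisheye: a pixel r from the principal point sees the ray r / f radians off the axis. A picture is of the moment at which its call begins: read the wrist's pose just before it. calibration takes no time and is no camera call.
- robot.hand_in(): hands the job in, once; it reports no verdict.
Trained networks look in the newest picture that a camera, given by its name, has taken for a name from the list of things; names that differ only in an ending like _2 or _b are one class to them, and where a whole thing is asked for, a point or a joint stands for the part that bears it (a point fixed in the world has none). Each returns a list of dicts, best first, with "score" (0 to 1); they miss things now and then, are a little off and sometimes report something else, mostly with a low value. They report only what shows in the picture. A call takes as long as a camera call. They do not tell look-alikes from the thing itself.
- robot.regions_of(camera, query): "pixels" (480x640 bool, what is visible of it) and "xy" ([column, row] in pixels, amid what is visible of it).
The state is a dict: "time": time; "qpos": joint angles; "qvel": joint speeds; "joint_efforts": joint torques, N m; "tool_pos": TCP position; "tool_rot": TCP orientation; "contact_force": force on the tool from outside, world axes, zero at the start; "torque": the same for the moment, N m; "opening": finger opening in m.
Only numpy, scipy, OpenCV 4.12 (cv2) and the standard library are available. Lean on these libraries where they do the work, as an engineer would, in place of code of your own. Each camera call takes 0.05 s, during which the arm holds its last target. There are 200 camera calls.

## Working session

There is one attempt and no reset: what is moved stays moved. The work goes in short steps, Python scripts to look and compute and a tool call to move; the robot and the scene stay as the last step left them, time stands still between calls to the robot, and variables do not carry over. Pictures are saved under pics/ and viewed, about 8 in all and at most 12, crops included, and the job is handed in when it is done.

Besides the shell and the picture viewer there is one more tool, called after "Emit:" by a JSON object that holds its "fn" and its "kwargs". carry_out: Moves the arm, as the interface text tells. Its arguments: {"type":"object","properties":{"series":{"type":"array"},"squeeze":{"type":"number"}},"required":["series"]}

```bash
mkdir -p pics; python3 - <<'E'
from cell import robot
import cv2,numpy as np
s=robot.observe(); print(s)
for n in("scene","top"):
    im=robot.read_camera(n); cv2.imwrite(f"pics/{n}0.png",im)
    c=robot.calibration(n); print(n,c)
print(robot.calibration("wrist"))
E
```

```text
{'time': 0.0, 'qpos': array([-1.39899942e+00,  3.42751566e-01,  1.52503038e+00,  1.79067811e-05,
        1.27536703e+00, -1.45967064e-01]), 'qvel': array([-1.08942518e-03, -9.12234264e-04, -1.07871714e-03, -4.10861441e-04,
        2.61884326e-04, -2.43402102e-05]), 'joint_efforts': array([ 1.01067089e-03, -4.31244600e+01, -2.44223624e+01,  7.19759404e-02,
        5.60717296e-02, -1.18731950e-04]), 'tool_pos': array([ 0.163998  , -0.49825266,  0.19442536]), 'tool_rot': array([-3.14005537e+00, -2.43307465e-04,  3.17758553e-01]), 'contact_force': array([ 0.11400882, -0.31134691, -0.26038019]), 'torque': array([0.02064092, 0.00257104, 0.03019189]), 'opening': 0.09145241148331826}
scene {'intrinsics': array([[529.94619035,   0.        , 324.01976601],
       [  0.        , 529.94619035, 231.79637555],
       [  0.        ,   0.        ,   1.        ]]), 'cam_to_world': array([[ 0.86299149, -0.31600603,  0.39419016,  0.97183977],
       [ 0.50505424,  0.5595038 , -0.65717251, -0.82975899],
       [-0.01288042,  0.76622169,  0.6424472 ,  0.95495786],
       [ 0.        ,  0.        ,  0.   
[... 290 characters left out ...]
136, -0.02587548, -0.00689971,  0.02894837],
       [-0.01055919,  0.14407697,  0.98951015,  1.17549129],
       [ 0.        ,  0.        ,  0.        ,  1.        ]])}
{'intrinsics': array([[371.64829954,   0.        , 313.48953075],
       [  0.        , 371.64829954, 239.11809729],
       [  0.        ,   0.        ,   1.        ]]), 'tool_from_camera': array([[-1.33397480e-03,  9.52022778e-01,  3.06024265e-01,
         8.30196166e-02],
       [ 9.99999110e-01,  1.25944129e-03,  4.41000353e-04,
         1.19830701e-03],
       [ 3.44227856e-05,  3.06024580e-01, -9.52023611e-01,
        -1.88829358e-01],
       [ 0.00000000e+00,  0.00000000e+00,  0.00000000e+00,
         1.00000000e+00]])}
```

View pics/top0.png

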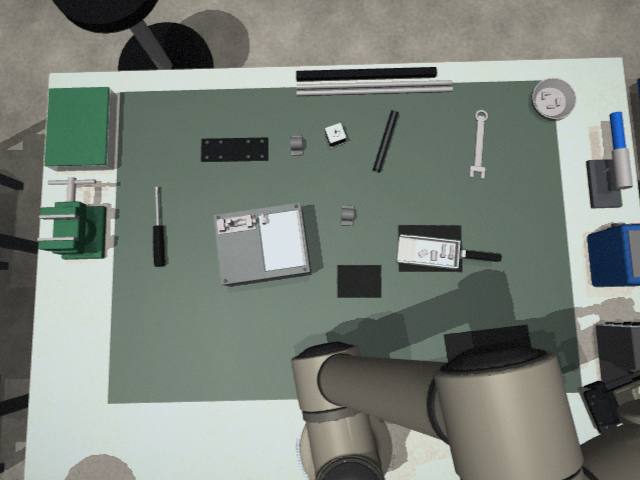

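View pics/scene0.png

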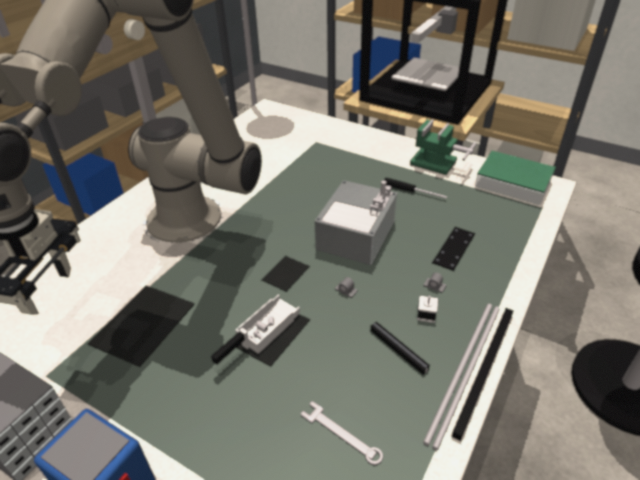

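Three black mats show in the top view: at (359,281), the smallest; at (430,248), under the tray; and at (487,345), the largest and partly hidden by the arm. I'll measure them and look at an enlarged crop.

```bash
cat > h.py <<'E'
from cell import robot
import cv2,numpy as np
from scipy.spatial.transform import Rotation as R
def toworld(n,px,z):
    c=robot.calibration(n);K=c["intrinsics"];T=np.array(c["cam_to_world"])
    p=np.atleast_2d(px).astype(float)
    d=np.c_[(p[:,0]-K[0,2])/K[0,0],-(p[:,1]-K[1,2])/K[1,1],-np.ones(len(p))]@T[:3,:3].T
    return T[:3,3]+d*((z-T[2,3])/d[:,2])[:,None]
def proj(n,P):
    c=robot.calibration(n);K=c["intrinsics"];T=np.array(c["cam_to_world"])
    if n=="wrist": raise 0
    q=(np.atleast_2d(P)-T[:3,3])@T[:3,:3]
    return np.c_[K[0,0]*q[:,0]/-q[:,2]+K[0,2],K[1,1]*-q[:,1]/-q[:,2]+K[1,2]]
def tool():
    s=robot.observe();T=np.eye(4);T[:3,:3]=R.from_euler("xyz",s["tool_rot"]).as_matrix();T[:3,3]=s["tool_pos"];return T
def wristray(px,z,T):
    c=robot.calibration("wrist");K=c["intrinsics"];C=T@np.array(c["tool_from_camera"])
    p=np.atleast_2d(px).astype(float);u=(p-[K[0,2],K[1,2]])/K[0,0];r=np.linalg.norm(u,axis=1)+1e-9
    d=np.c_[np.sin(r)*u[:,0]/r,-np.sin(r)*u[:,1]/r,-np.cos(r)]@C[:3,:3].T
    return C[:3,3]+d*((z-C[2,3])/d[:,2])[:,None]
E
python3 - <<'E'
from h import *
np.set_printoptions(precision=4,suppress=True)
im=cv2.imread("pics/top0.png")
cv2.imwrite("pics/crop1.png",cv2.resize(im[190:380,205:510],None,fx=2.6,fy=2.6,interpolation=cv2.INTER_CUBIC))
robot.read_camera("top")
Z=dict(mat=.004,hopper=.1,tray=.036,tray_handle=.06,flap=.1,block_a=.034,bolt=.14)
for q in Z:
    for r in robot.regions_of("top",q)[:4]:
        m=r["pixels"].astype(np.uint8)
        cs=max(cv2.findContours(m,0,1)[0],key=len)
        b=cv2.boxPoints(cv2.minAreaRect(cs))
        w=toworld("top",b,Z[q])[:,:2]
        print(q,round(r["score"],2),r["xy"],m.sum(),"corners",w.round(3).tolist(),"ctr",w.mean(0),"sides",np.linalg.norm(w[1]-w[0]).round(3),np.linalg.norm(w[2]-w[1]).round(3))
E
```

```text
mat 0.93 [483.0, 336.5] 1609 corners [[0.254, -0.239], [0.282, -0.441], [0.217, -0.447], [0.19, -0.246]] ctr [ 0.2356 -0.3432] sides 0.204 0.065
mat 0.91 [359.5, 283.2] 1418 corners [[0.425, 0.007], [0.422, -0.098], [0.345, -0.095], [0.347, 0.009]] ctr [ 0.3848 -0.0439] sides 0.105 0.078
mat 0.61 [426.8, 234.1] 1128 corners [[0.423, -0.141], [0.43, -0.296], [0.403, -0.296], [0.397, -0.142]] ctr [ 0.4132 -0.2185] sides 0.155 0.027
hopper 0.97 [259.8, 242.8] 6539 corners [[0.538, 0.296], [0.563, 0.089], [0.397, 0.068], [0.372, 0.271]] ctr [0.4675 0.1811] sides 0.209 0.168
tray 0.78 [434.3, 251.4] 2057 corners [[0.422, -0.13], [0.496, -0.142], [0.462, -0.388], [0.389, -0.375]] ctr [ 0.4421 -0.2589] sides 0.075 0.249
tray 0.28 [261.1, 246.0] 6464 corners [[0.552, 0.311], [0.579, 0.093], [0.401, 0.071], [0.375, 0.284]] ctr [0.4769 0.1896] sides 0.22 0.18
tray_handle 0.66 [435.0, 253.6] 2083 corners [[0.418, -0.126], [0.489, -0.135], [0.462, -0.379], [0.391, -0.368]] ctr [ 0.4399 -0.2521] sides 0.072 0.246
tray_handle 0.38 [158.0, 240.1] 533 corners [[0.56, 0.444], [0.559, 0.418], [0.428, 
[... 359 characters left out ...]
 [237.2, 222.7] 165 corners [[0.529, 0.266], [0.535, 0.217], [0.515, 0.214], [0.51, 0.263]] ctr [0.5224 0.2403] sides 0.049 0.02
block_a 0.77 [349.2, 215.3] 197 corners [[0.521, -0.002], [0.568, -0.009], [0.564, -0.035], [0.517, -0.027]] ctr [ 0.5422 -0.0182] sides 0.048 0.026
block_a 0.73 [159.0, 245.6] 493 corners [[0.429, 0.45], [0.541, 0.453], [0.54, 0.426], [0.428, 0.424]] ctr [0.4844 0.4383] sides 0.112 0.027
block_a 0.53 [296.7, 144.7] 217 corners [[0.746, 0.115], [0.745, 0.088], [0.696, 0.089], [0.697, 0.116]] ctr [0.7212 0.102 ] sides 0.027 0.049
bolt 0.69 [236.4, 218.8] 153 corners [[0.522, 0.257], [0.527, 0.211], [0.508, 0.208], [0.502, 0.255]] ctr [0.5148 0.2326] sides 0.047 0.02
```

View pics/crop1.png

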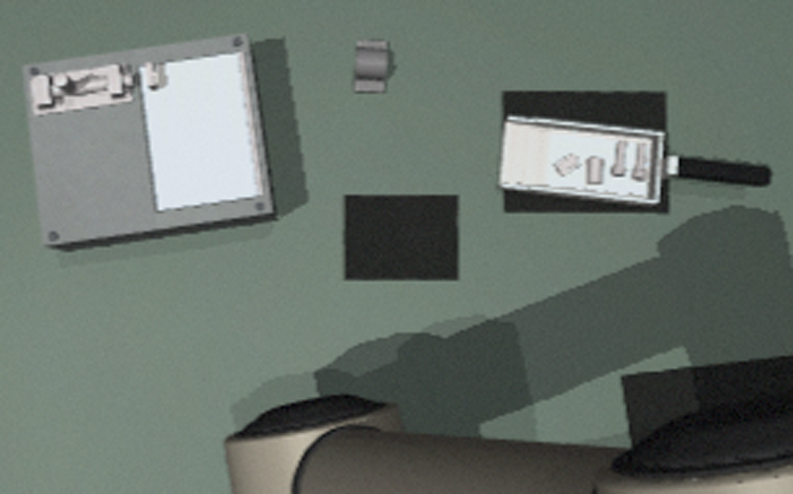

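The middle mat measures 155 mm on its visible long side. The small one is 105 x 78 mm and the large one over 200 mm, so the mat under the tray is the one meant. The crop shows the flap corners near (142,69), (240,53), (264,195), (157,212), and the tray handle from (680,168) to (770,176).

```bash
python3 - <<'E'
from h import *
np.set_printoptions(precision=4,suppress=True)
f=lambda p:np.array(p)/2.6+[205,190]
W=lambda p,z:toworld("top",f(p),z)[:,:2]
m=W([(503,91),(667,93),(668,212),(503,212)],.004);print("mat",m.mean(0),m.tolist())
l=W([(508,117),(501,188)],.030);b=W([(664,131),(657,203)],.036);h=W([(680,168),(770,176)],.061)
print("lip",l,l.mean(0),"back",b,b.mean(0),"handle",h)
d=l.mean(0)-b.mean(0);print("tray len",np.linalg.norm(d),"yaw",np.arctan2(-d[0],d[1]))
d=h[0]-h[1];print("handle len",np.linalg.norm(d),"yaw",np.arctan2(-d[0],d[1]),"ctr",h.mean(0))
k=W([(24,66),(245,36),(275,215)],.1);print("hop",k)
fl=W([(142,69),(240,53),(264,195),(157,212)],.1);print("flap",fl,fl.mean(0))
E
```

```text
mat [ 0.4602 -0.2197] [[0.5201597999839883, -0.1449977451654551], [0.5141274696110019, -0.30030051354711434], [0.4012627909182505, -0.29383875850685925], [0.405179138787953, -0.13963497661728924]]
lip [[ 0.4912 -0.1446]
 [ 0.4255 -0.1351]] [ 0.4583 -0.1399] back [[ 0.4736 -0.2862]
 [ 0.4076 -0.2756]] [ 0.4406 -0.2809] handle [[ 0.4365 -0.2914]
 [ 0.4273 -0.3711]]
tray len 0.14215926884865976 yaw -0.1252323493058023
handle len 0.08021367019269877 yaw -0.11549034382712774 ctr [ 0.4319 -0.3313]
hop [[0.5374 0.2885]
 [0.5591 0.0937]
 [0.4009 0.0705]]
flap [[0.532  0.1847]
 [0.544  0.0984]
 [0.4184 0.0797]
 [0.406  0.1723]] [0.4751 0.1338]
```

Emit:
{"fn": "carry_out", "kwargs": {"series": [{"jaw": 100, "travel": [0, 0, 0], "twist": -0.9}, {"jaw": 100, "travel": [0, 0, 0], "twist": -0.9}, {"jaw": 100, "travel": [0, 0, 0], "twist": -0.9}, {"jaw": 100, "travel": [0, 0, 0], "twist": -0.9}, {"jaw": 100, "travel": [0, 0, 0], "twist": -0.9}, {"jaw": 100, "travel": [0, 0, 0], "twist": -0.9}, {"jaw": 100, "travel": [0, 0, 0], "twist": -0.9}, {"jaw": 100, "travel": [0, 0, 0], "twist": -0.9}]}}

```text
time: 1.5
tool_pos: [0.1641, -0.4987, 0.1951]
tool_rot: [3.142, 0.0, 1.075]
contact_force: [0.2, 0.3, 1.4]
opening: 0.0918
```

Emit:
{"fn": "carry_out", "kwargs": {"series": [{"jaw": 100, "travel": [0, 0, 0], "twist": -0.9}, {"jaw": 100, "travel": [0, 0, 0], "twist": -0.9}, {"jaw": 100, "travel": [0, 0, 0], "twist": -0.9}, {"jaw": 100, "travel": [0, 0, 0], "twist": -0.9}, {"jaw": 100, "travel": [0, 0, 0], "twist": 0}]}}

```text
time: 2.12
tool_pos: [0.1641, -0.4987, 0.1951]
tool_rot: [3.142, 0.0, 1.448]
contact_force: [0.4, -0.3, -0.1]
opening: 0.0918
```

Emit:
{"fn": "carry_out", "kwargs": {"series": [{"jaw": 60, "travel": [0.4, 0.5, 0], "twist": 0}, {"jaw": 60, "travel": [0.4, 0.5, 0], "twist": 0}, {"jaw": 60, "travel": [0.4, 0.5, 0], "twist": 0}, {"jaw": 60, "travel": [0.4, 0.5, 0], "twist": 0}, {"jaw": 60, "travel": [0.4, 0.5, 0], "twist": 0}, {"jaw": 60, "travel": [0.4, 0.5, 0], "twist": 0}, {"jaw": 60, "travel": [0.4, 0.5, 0], "twist": 0}, {"jaw": 60, "travel": [0, 0, 0], "twist": 0}]}}

```text
time: 3.12
tool_pos: [0.3946, -0.3562, 0.1951]
tool_rot: [3.141, -0.0, 1.45]
contact_force: [-0.1, -0.6, 1.0]
opening: 0.0551
```

```bash
python3 - <<'E'
from h import *
s=robot.observe();print(s["time"],s["tool_pos"],s["tool_rot"],s["opening"])
cv2.imwrite("pics/w1.png",robot.read_camera("wrist"))
E
```

```text
3.125 [ 0.39464824 -0.35617038  0.19506071] [ 3.14119196e+00 -1.66609195e-04  1.45029030e+00] 0.05509494806823404
```

View pics/w1.png

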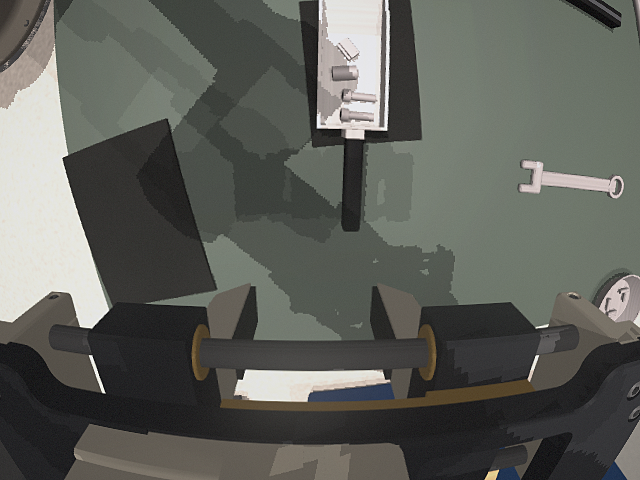

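The wrist view shows the handle from about (354,138) to (351,230), ahead of the open jaws, with the large mat at the left and the wrench at the right.

```bash
python3 - <<'E'
from h import *
T=tool();np.set_printoptions(precision=4,suppress=True)
p=wristray([(354,138),(351.5,230)],.061,T);print(p)
b=wristray([(317,126),(388,130)],.036,T);print(b,b.mean(0))
u=p[0]-p[1];u/=np.linalg.norm(u);print("yaw tool",np.arctan2(u[1],u[0]),np.linalg.norm(p[0]-p[1]))
g=p[1]+u*.041; d=g-T[:3,3]; print(g,"tool delta units",(T[:3,:3].T@np.r_[d[:2],0])/.06,"dz",(T[2,3]-.031)/.06)
E
```

```text
[[ 0.4368 -0.292   0.061 ]
 [ 0.4263 -0.3742  0.061 ]]
[[ 0.4066 -0.2783  0.036 ]
 [ 0.4723 -0.2888  0.036 ]] [ 0.4394 -0.2835  0.036 ]
yaw tool 1.4437060603963694 0.08287365009488395
[ 0.4315 -0.3335  0.061 ] tool delta units [ 0.4652  0.5818 -0.0002] dz 2.7337378201300444
```

Emit:
{"fn": "carry_out", "kwargs": {"series": [{"jaw": 60, "travel": [0.24, 0.29, 0], "twist": 0.06}, {"jaw": 60, "travel": [0.23, 0.29, 0], "twist": 0}, {"jaw": 60, "travel": [0, 0, 0.6], "twist": 0}, {"jaw": 60, "travel": [0, 0, 0.6], "twist": 0}, {"jaw": 60, "travel": [0, 0, 0.6], "twist": 0}, {"jaw": 60, "travel": [0, 0, 0.5], "twist": 0}, {"jaw": 60, "travel": [0, 0, 0.43], "twist": 0}, {"jaw": 60, "travel": [0, 0, 0], "twist": 0}]}}

```text
time: 4.18
tool_pos: [0.4291, -0.3337, 0.0298]
tool_rot: [-3.138, -0.002, 1.44]
contact_force: [0.7, 1.1, 1.0]
opening: 0.0549
```

Emit:
{"fn": "carry_out", "kwargs": {"series": [{"jaw": 0, "travel": [0, 0, 0], "twist": 0}, {"jaw": 0, "travel": [0, 0, 0], "twist": 0}, {"jaw": 0, "travel": [0, 0, 0], "twist": 0}, {"jaw": 0, "travel": [0, 0, 0], "twist": 0}, {"jaw": 0, "travel": [0, 0, 0], "twist": 0}, {"jaw": 0, "travel": [0, 0, -0.1], "twist": 0}, {"jaw": 0, "travel": [0, 0, -0.15], "twist": 0}, {"jaw": 0, "travel": [0, 0, 0], "twist": 0}], "squeeze": 50}}

```text
time: 5.18
tool_pos: [0.4316, -0.3345, 0.0474]
tool_rot: [3.14, 0.001, 1.443]
contact_force: [0.7, -0.3, -0.2]
opening: 0.0003
```

```bash
python3 - <<'E'
from h import *
s=robot.observe();print(s["time"],s["tool_pos"],s["contact_force"],s["torque"],s["opening"])
a=robot.read_camera("wrist")[0:330,150:520];b=robot.read_camera("scene")[250:400,180:340]
b=cv2.resize(b,(352,330));cv2.imwrite("pics/g1.png",np.hstack([a,b]))
E
```

```text
5.175 [ 0.4315565  -0.33445246  0.04741699] [ 0.70963943 -0.26772945 -0.20134238] [-0.04359527 -0.13252434 -0.02447052] 0.0003277936243523387
```

View pics/g1.png

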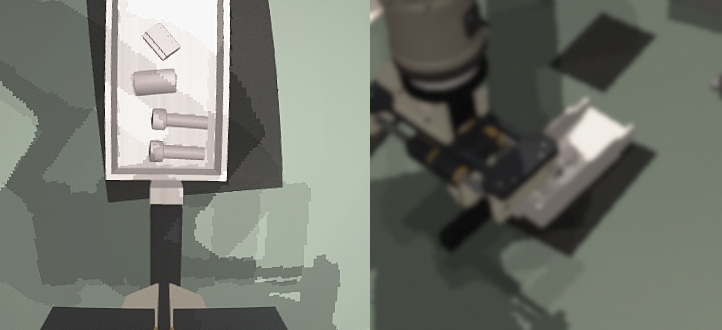

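The opening reads 0.3 mm, so the grasp seems to have missed. I'll check it more closely.

```bash
python3 - <<'E'
from h import *
a=robot.read_camera("wrist")[200:380,220:420];b=robot.read_camera("scene")[270:390,180:320];t=robot.read_camera("top")[200:300,380:520]
f=lambda i:cv2.resize(i,(400,300),interpolation=cv2.INTER_CUBIC)
cv2.imwrite("pics/g2.png",np.vstack([np.hstack([f(a),f(b)]),np.hstack([f(t),f(t)*0])]))
# tool TCP in scene/top
T=tool();print(proj("scene",[T[:3,3]]),proj("top",[T[:3,3]]))
E
```

```text
[[227.44887437 348.78969021]] [[482.9473566  257.22072235]]
```

View pics/g2.png

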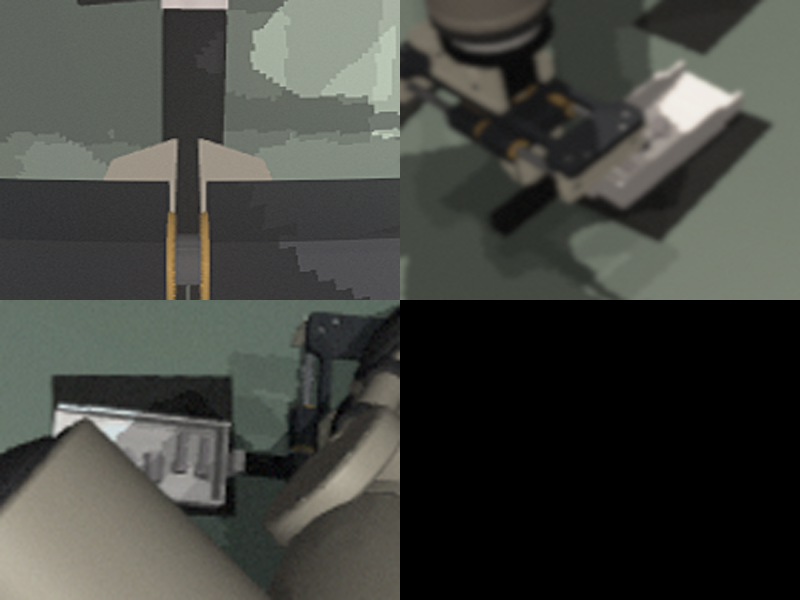

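Emit:
{"fn": "carry_out", "kwargs": {"series": [{"jaw": 60, "travel": [0, 0, 0], "twist": 0}, {"jaw": 60, "travel": [0, 0, 0], "twist": 0}, {"jaw": 60, "travel": [0, 0, 0], "twist": 0}], "squeeze": 20}}

```text
time: 5.8
tool_pos: [0.431, -0.3339, 0.0463]
tool_rot: [-3.142, 0.0, 1.443]
contact_force: [-0.1, -1.3, -0.3]
opening: 0.0264
```

Emit:
{"fn": "carry_out", "kwargs": {"series": [{"jaw": 60, "travel": [0, 0, 0.15], "twist": 0}, {"jaw": 60, "travel": [0, 0, 0.15], "twist": 0}, {"jaw": 60, "travel": [0, 0, 0], "twist": 0}]}}

```text
time: 6.18
tool_pos: [0.4304, -0.3333, 0.0271]
tool_rot: [-3.14, -0.001, 1.442]
contact_force: [-0.7, 0.1, 0.4]
opening: 0.0538
```

Emit:
{"fn": "carry_out", "kwargs": {"series": [{"jaw": 0, "travel": [0, 0, 0], "twist": 0}, {"jaw": 0, "travel": [0, 0, 0], "twist": 0}]}}

```text
time: 6.42
tool_pos: [0.4312, -0.3341, 0.0286]
tool_rot: [3.141, 0.0, 1.442]
contact_force: [0.5, 0.9, 0.5]
opening: 0.0396
```

Emit:
{"fn": "carry_out", "kwargs": {"series": [{"jaw": 0, "travel": [0, 0, 0], "twist": 0}]}}

```text
time: 6.55
tool_pos: [0.4311, -0.334, 0.0286]
tool_rot: [3.141, 0.0, 1.443]
contact_force: [-0.1, -0.1, -0.2]
opening: 0.0295
```

Emit:
{"fn": "carry_out", "kwargs": {"series": [{"jaw": 0, "travel": [0, 0, 0], "twist": 0}, {"jaw": 0, "travel": [0, 0, 0], "twist": 0}]}}

```text
time: 6.8
tool_pos: [0.4311, -0.334, 0.0285]
tool_rot: [3.141, 0.0, 1.442]
contact_force: [-0.1, -0.3, 1.0]
opening: 0.0145
```

Emit:
{"fn": "carry_out", "kwargs": {"series": [{"jaw": 0, "travel": [0, 0, 0], "twist": 0}, {"jaw": 0, "travel": [0, 0, 0], "twist": 0}, {"jaw": 0, "travel": [0, 0, 0], "twist": 0}]}}

```text
time: 7.18
tool_pos: [0.4311, -0.334, 0.0284]
tool_rot: [3.141, 0.0, 1.443]
contact_force: [-0.1, -0.0, 0.7]
opening: 0.0146
```

```bash
python3 - <<'E'
from h import *
s=robot.observe();print(s["time"],s["tool_pos"],s["contact_force"],s["torque"],s["opening"])
a=robot.read_camera("wrist")[150:380,190:450];b=robot.read_camera("scene")[270:390,180:320]
f=lambda i:cv2.resize(i,(400,360),interpolation=cv2.INTER_CUBIC)
cv2.imwrite("pics/g3.png",np.hstack([f(a),f(b)]))
E
```

```text
7.175 [ 0.43109642 -0.33399206  0.02842996] [-0.10000487 -0.00599649  0.72708283] [-0.0681613  -0.12234995 -0.03559597] 0.014569118718248203
```

View pics/g3.png

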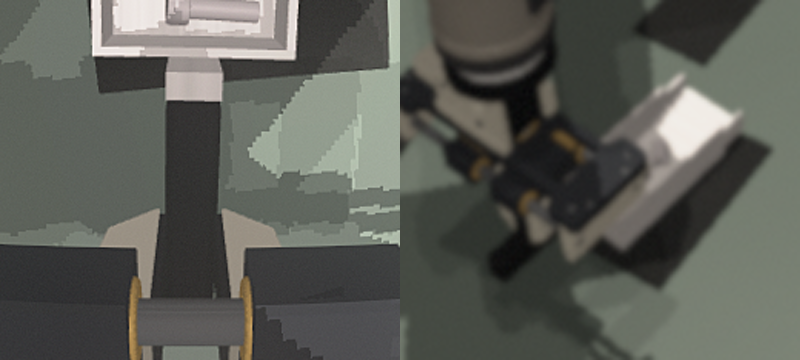

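Emit:
{"fn": "carry_out", "kwargs": {"series": [{"jaw": 0, "travel": [0, 0, 0], "twist": 0}, {"jaw": 0, "travel": [0, 0, 0], "twist": 0}, {"jaw": 0, "travel": [0, 0, 0], "twist": 0}], "squeeze": 40}}

```text
time: 7.65
tool_pos: [0.4311, -0.3341, 0.0285]
tool_rot: [3.141, 0.0, 1.443]
contact_force: [-0.8, -0.8, 2.9]
opening: 0.0003
```

Emit:
{"fn": "carry_out", "kwargs": {"series": [{"jaw": 0, "travel": [0, 0, -0.05], "twist": 0}, {"jaw": 0, "travel": [0, 0, -0.05], "twist": 0}, {"jaw": 0, "travel": [0, 0, -0.05], "twist": 0}, {"jaw": 0, "travel": [0, 0, -0.05], "twist": 0}, {"jaw": 0, "travel": [0, 0, 0], "twist": 0}]}}

```text
time: 8.28
tool_pos: [0.4311, -0.334, 0.0406]
tool_rot: [3.141, 0.0, 1.443]
contact_force: [0.2, 0.6, 0.3]
opening: 0.0007
```

```bash
python3 - <<'E'
from h import *
s=robot.observe();print(s["time"],s["tool_pos"],s["contact_force"],s["torque"],s["opening"])
E
```

```text
8.275 [ 0.43114726 -0.33403509  0.04061929] [0.22744915 0.64899581 0.31461276] [ 0.03540711 -0.05756704 -0.03096879] 0.000725570057300205
```

Above about 40 N the bar pops out of the pads, while 20 N held it at 14.6 mm. I'll reopen and check where the tray is.

Emit:
{"fn": "carry_out", "kwargs": {"series": [{"jaw": 60, "travel": [0, 0, 0], "twist": 0}, {"jaw": 60, "travel": [0, 0, 0], "twist": 0}, {"jaw": 60, "travel": [0, 0, 0], "twist": 0}, {"jaw": 60, "travel": [0, 0, 0], "twist": 0}, {"jaw": 60, "travel": [0, 0, -0.8], "twist": 0}, {"jaw": 60, "travel": [0, 0, -0.8], "twist": 0}, {"jaw": 60, "travel": [0, 0, 0], "twist": 0}], "squeeze": 20}}

```text
time: 9.15
tool_pos: [0.4328, -0.3357, 0.1402]
tool_rot: [3.135, 0.005, 1.443]
contact_force: [-0.5, 0.5, 0.2]
opening: 0.0549
```

```bash
python3 - <<'E'
from h import *
s=robot.observe();print(s["time"],s["tool_pos"],s["contact_force"],s["torque"],s["opening"])
cv2.imwrite("pics/w2.png",robot.read_camera("wrist")[:400,120:560])
E
```

```text
9.15 [ 0.43279713 -0.33566044  0.14020575] [-0.46412778  0.54544134  0.23700863] [-0.02422184 -0.09336873 -0.06354893] 0.054909019688550595
```

View pics/w2.png

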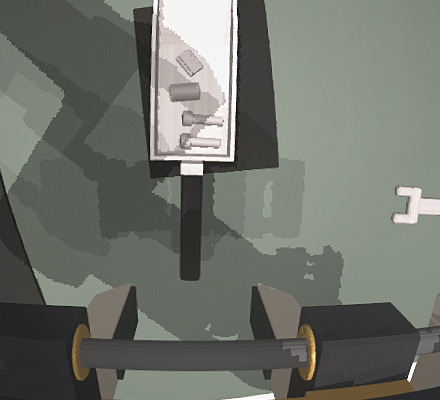

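The tray still stands on its mat with the four parts in it. The handle back end is at full-image (310,279) and its black front end at (311,176).

```bash
python3 - <<'E'
from h import *
T=tool();np.set_printoptions(precision=4,suppress=True)
for z in(.061,.05,.04):
  p=wristray([(311.5,176),(310,279)],z,T);u=p[0]-p[1];print(z,p[:,:2].tolist(),"len",np.linalg.norm(u),"yaw",np.arctan2(u[1],u[0]),"back end rel tool",T[:3,:3].T@(p[1]-T[:3,3]))
E
```

```text
0.061 [[0.43628437491477856, -0.29057661682696073], [0.42460398066750377, -0.37015455088044574]] len 0.08043058620943018 yaw 1.4250576767854093 back end rel tool [-0.036  -0.0027  0.0769]
0.05 [[0.436062227183947, -0.29215846291852954], [0.4238977874669893, -0.37503417422591995]] len 0.08376369809370535 yaw 1.4250576767854088 back end rel tool [-0.0409 -0.0028  0.0879]
0.04 [[0.43586027470137284, -0.2935965048199557], [0.4232557936483398, -0.37947019544907834]] len 0.08679379980668282 yaw 1.4250576767854088 back end rel tool [-0.0454 -0.0029  0.0979]
```

Emit:
{"fn": "carry_out", "kwargs": {"series": [{"jaw": 60, "travel": [0.1, -0.04, 0.5], "twist": 0.15}, {"jaw": 45, "travel": [0, 0, 0.5], "twist": 0}, {"jaw": 45, "travel": [0, 0, 0.5], "twist": 0}, {"jaw": 45, "travel": [0, 0, 0.34], "twist": 0}, {"jaw": 45, "travel": [0, 0, 0], "twist": 0}], "squeeze": 20}}

```text
time: 9.82
tool_pos: [0.4277, -0.3259, 0.0232]
tool_rot: [-3.137, -0.004, 1.427]
contact_force: [-0.3, -0.8, -0.3]
opening: 0.0412
```

Emit:
{"fn": "carry_out", "kwargs": {"series": [{"jaw": 0, "travel": [0, 0, 0], "twist": 0}, {"jaw": 0, "travel": [0, 0, 0], "twist": 0}, {"jaw": 0, "travel": [0, 0, 0], "twist": 0}, {"jaw": 0, "travel": [0, 0, 0], "twist": 0}, {"jaw": 0, "travel": [0, 0, 0], "twist": 0}, {"jaw": 0, "travel": [0, 0, 0], "twist": 0}]}}

```text
time: 10.58
tool_pos: [0.4298, -0.3283, 0.0264]
tool_rot: [3.14, 0.001, 1.427]
contact_force: [0.6, -1.4, 3.1]
opening: 0.0154
```

Emit:
{"fn": "carry_out", "kwargs": {"series": [{"jaw": 0, "travel": [0, 0, -0.05], "twist": 0}, {"jaw": 0, "travel": [0, 0, -0.05], "twist": 0}, {"jaw": 0, "travel": [0, 0, -0.1], "twist": 0}, {"jaw": 0, "travel": [0, 0, 0], "twist": 0}]}}

```text
time: 11.08
tool_pos: [0.4295, -0.3278, 0.0383]
tool_rot: [3.141, 0.001, 1.427]
contact_force: [0.6, -0.7, -1.3]
opening: 0.0154
```

```bash
python3 - <<'E'
from h import *
s=robot.observe();print(s["time"],s["tool_pos"],s["contact_force"],s["torque"],s["opening"])
E
```

```text
11.075 [ 0.42946215 -0.32779868  0.03831011] [ 0.62193691 -0.74759802 -1.32637944] [-0.18740017 -0.01862616  0.01424463] 0.015420800086778125
```

Emit:
{"fn": "carry_out", "kwargs": {"series": [{"jaw": 0, "travel": [0, 0, -0.15], "twist": 0}, {"jaw": 0, "travel": [0, 0, -0.2], "twist": 0}, {"jaw": 0, "travel": [0, 0, -0.2], "twist": 0}, {"jaw": 0, "travel": [0, 0, -0.2], "twist": 0}, {"jaw": 0, "travel": [0, 0, -0.2], "twist": 0}, {"jaw": 0, "travel": [0, 0, -0.1], "twist": 0}, {"jaw": 0, "travel": [0, 0, 0], "twist": 0}]}}

```text
time: 11.95
tool_pos: [0.4296, -0.328, 0.1015]
tool_rot: [3.141, 0.001, 1.427]
contact_force: [-1.6, 0.4, -0.1]
opening: 0.0148
```

```bash
cat >> h.py <<'E'
def wproj(Pt):  # points in tool frame -> wrist pixels
    c=robot.calibration("wrist");K=c["intrinsics"];C=np.linalg.inv(np.array(c["tool_from_camera"]))
    q=np.atleast_2d(Pt)@C[:3,:3].T+C[:3,3];q=q*[1,-1,-1]
    h=np.linalg.norm(q[:,:2],axis=1)+1e-9;r=np.arctan2(h,q[:,2])
    return q[:,:2]/h[:,None]*r[:,None]*K[0,0]+[K[0,2],K[1,2]]
def tray_in_tool(P,tilt,gy=-.112,gz=.046,off=0):
    # tray coords -> tool coords, held at (0,gy,gz), grasp point at tool z=-.019; lip-down tilt
    P=np.atleast_2d(P).astype(float);dy=P[:,1]-gy;dz=P[:,2]-gz;c,s=np.cos(tilt),np.sin(tilt)
    return np.c_[dy*c+dz*s, P[:,0]+off, -.019-(-dy*s+dz*c)]
TOP=np.array([[-.033,-.063,.032],[.033,-.063,.032],[.033,.03,.032],[.033,.0795,.028],[-.033,.0795,.028],[-.033,.03,.032]])
BOT=TOP*[1,1,0]+[0,0,.0]
BOT[3:5,2]=.009
def tilt_fit():
    robot.read_camera("wrist");rs=robot.regions_of("wrist","tray")
    if not rs: print("no tray");return
    m=rs[0]["pixels"].astype(np.uint8);print("score",rs[0]["score"],m.sum())
    best=[]
    for gy in(-.118,-.112,-.106):
      for t in np.radians(np.arange(-10,85,1)):
        k=np.zeros((480,640),np.uint8)
        p=wproj(tray_in_tool(np.r_[TOP,BOT],t,gy)).astype(np.int32)
        cv2.fillPoly(k,[p[:6]],1)
        for i in range(6):
            j=(i+1)%6;cv2.fillPoly(k,[np.array([p[i],p[j],p[6+j],p[6+i]])],1)
        k[290:]=0;mm=m.copy();mm[290:]=0
        best.append(((k&mm).sum()/max(1,(k|mm).sum()),np.degrees(t),gy))
    best.sort(reverse=True);print("IoU,tilt,gy",[tuple(np.round(b,3)) for b in best[:4]])
E
python3 - <<'E'
from h import *
s=robot.observe();print(s["time"],s["tool_pos"],s["contact_force"],s["torque"],s["opening"])
tilt_fit()
E
```

```text
11.95 [ 0.42961608 -0.32798879  0.10148152] [-1.62832523  0.35259928 -0.10424806] [-0.15850428 -0.07865697 -0.00028287] 0.014759283394246456
score 0.78 22711
IoU,tilt,gy [(np.float64(0.756), np.float64(30.0), np.float64(-0.106)), (np.float64(0.755), np.float64(31.0), np.float64(-0.106)), (np.float64(0.753), np.float64(32.0), np.float64(-0.106)), (np.float64(0.751), np.float64(29.0), np.float64(-0.106))]
```

```bash
python3 - <<'E'
from h import *
a=robot.read_camera("wrist")[:380,150:500];b=robot.read_camera("scene")[250:390,180:320]
cv2.imwrite("pics/g4.png",np.hstack([cv2.resize(a,(350,380)),cv2.resize(b,(380,380),interpolation=cv2.INTER_CUBIC)]))
p=wproj(tray_in_tool(np.r_[TOP],np.radians(30)));print(p.round())
p=wproj(tray_in_tool(np.r_[TOP],np.radians(5)));print(p.round())
f=[robot.observe()["contact_force"]]
for i in range(3): robot.read_camera("wrist");f.append(robot.observe()["contact_force"])
print(np.mean(f,0))
E
```

```text
[[256. 207.]
 [371. 206.]
 [362.  75.]
 [357.  28.]
 [269.  28.]
 [264.  75.]]
[[250. 192.]
 [377. 191.]
 [376.  18.]
 [372. -54.]
 [254. -54.]
 [250.  19.]]
[ 0.15093092 -0.32232187 -1.24953578]
```

View pics/g4.png

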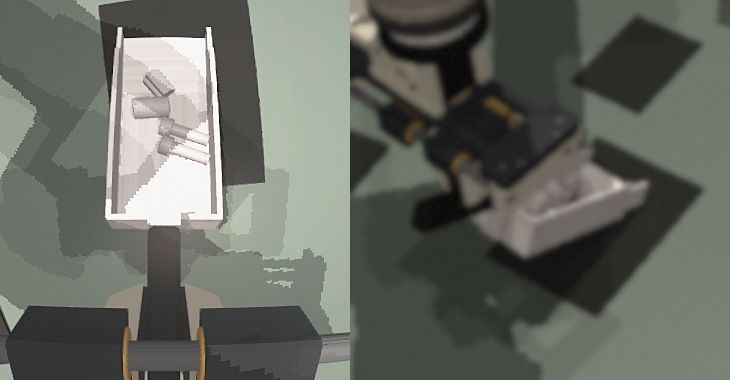

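The tray leans 30° lip-down with its lip still on the mat, so the bar pivots in the pads at 20 N. I'll lower it, raise the squeeze moderately while it is nearly flat, and test the hold again.

Emit:
{"fn": "carry_out", "kwargs": {"series": [{"jaw": 0, "travel": [0, 0, 0.2], "twist": 0}, {"jaw": 0, "travel": [0, 0, 0.2], "twist": 0}, {"jaw": 0, "travel": [0, 0, 0.2], "twist": 0}, {"jaw": 0, "travel": [0, 0, 0.2], "twist": 0}, {"jaw": 0, "travel": [0, 0, 0.18], "twist": 0}, {"jaw": 0, "travel": [0, 0, 0], "twist": 0}], "squeeze": 20}}

```text
time: 13.05
tool_pos: [0.4289, -0.3268, 0.041]
tool_rot: [-3.14, -0.002, 1.427]
contact_force: [0.7, 0.9, -0.8]
opening: 0.0154
```

Emit:
{"fn": "carry_out", "kwargs": {"series": [{"jaw": 0, "travel": [0, 0, 0], "twist": 0}, {"jaw": 0, "travel": [0, 0, 0], "twist": 0}], "squeeze": 24}}

```text
time: 13.3
tool_pos: [0.4295, -0.3275, 0.0424]
tool_rot: [3.141, -0.0, 1.427]
contact_force: [-0.1, 0.1, -0.9]
opening: 0.0149
```

Emit:
{"fn": "carry_out", "kwargs": {"series": [{"jaw": 0, "travel": [0, 0, 0], "twist": 0}, {"jaw": 0, "travel": [0, 0, 0], "twist": 0}], "squeeze": 28}}

```text
time: 13.55
tool_pos: [0.4294, -0.3276, 0.0423]
tool_rot: [3.141, 0.0, 1.427]
contact_force: [0.4, -0.2, -0.1]
opening: 0.0146
```

Emit:
{"fn": "carry_out", "kwargs": {"series": [{"jaw": 0, "travel": [0, 0, 0], "twist": 0}, {"jaw": 0, "travel": [0, 0, 0], "twist": 0}, {"jaw": 0, "travel": [0, 0, 0], "twist": 0}], "squeeze": 31}}

```text
time: 13.92
tool_pos: [0.4294, -0.3277, 0.0421]
tool_rot: [3.142, 0.0, 1.427]
contact_force: [-0.1, 1.4, -1.1]
opening: 0.0148
```

Emit:
{"fn": "carry_out", "kwargs": {"series": [{"jaw": 0, "travel": [0, 0, -0.1], "twist": 0}, {"jaw": 0, "travel": [0, 0, -0.15], "twist": 0}, {"jaw": 0, "travel": [0, 0, -0.15], "twist": 0}, {"jaw": 0, "travel": [0, 0, -0.1], "twist": 0}, {"jaw": 0, "travel": [0, 0, 0], "twist": 0}]}}

```text
time: 14.55
tool_pos: [0.4297, -0.3281, 0.0728]
tool_rot: [3.14, 0.001, 1.427]
contact_force: [0.3, -0.0, -1.9]
opening: 0.0143
```

```bash
python3 - <<'E'
from h import *
f=[]
for i in range(3): robot.read_camera("wrist");s=robot.observe();f.append(np.r_[s["contact_force"],s["torque"]])
print(s["time"],s["tool_pos"],np.mean(f,0).round(2),s["opening"])
tilt_fit()
E
```

```text
14.7 [ 0.42929706 -0.32763097  0.07196307] [-0.22 -0.07 -1.5  -0.23 -0.06  0.02] 0.013831738737896847
score 0.88 26264
IoU,tilt,gy [(np.float64(0.765), np.float64(16.0), np.float64(-0.106)), (np.float64(0.763), np.float64(17.0), np.float64(-0.106)), (np.float64(0.761), np.float64(18.0), np.float64(-0.106)), (np.float64(0.761), np.float64(15.0), np.float64(-0.106))]
```

Emit:
{"fn": "carry_out", "kwargs": {"series": [{"jaw": 0, "travel": [0, 0, -0.1], "twist": 0}, {"jaw": 0, "travel": [0, 0, -0.15], "twist": 0}, {"jaw": 0, "travel": [0, 0, -0.15], "twist": 0}, {"jaw": 0, "travel": [0, 0, -0.1], "twist": 0}, {"jaw": 0, "travel": [0, 0, 0], "twist": 0}], "squeeze": 27}}

```text
time: 15.42
tool_pos: [0.4297, -0.3281, 0.1029]
tool_rot: [3.14, 0.001, 1.427]
contact_force: [-0.1, -0.7, -1.7]
opening: 0.0137
```

Emit:
{"fn": "carry_out", "kwargs": {"series": [{"jaw": 0, "travel": [0, 0, -0.1], "twist": 0}, {"jaw": 0, "travel": [0, 0, 0], "twist": 0}]}}

```text
time: 15.68
tool_pos: [0.4296, -0.3278, 0.1085]
tool_rot: [3.141, 0.001, 1.427]
contact_force: [-0.1, -0.9, -0.8]
opening: 0.0135
```

```bash
python3 - <<'E'
from h import *
f=[]
for i in range(3): robot.read_camera("wrist");s=robot.observe();f.append(np.r_[s["contact_force"],s["torque"]])
print(s["time"],s["tool_pos"],np.mean(f,0).round(2),s["opening"])
tilt_fit()
E
```

```text
15.825 [ 0.42939516 -0.32773804  0.10805807] [ 0.13 -0.78 -0.88 -0.18 -0.05  0.03] 0.013919703393177796
score 0.66 21331
IoU,tilt,gy [(np.float64(0.752), np.float64(34.0), np.float64(-0.106)), (np.float64(0.751), np.float64(35.0), np.float64(-0.106)), (np.float64(0.749), np.float64(32.0), np.float64(-0.106)), (np.float64(0.749), np.float64(33.0), np.float64(-0.106))]
```

The hold is marginal at this grip. I'll set the tray down and regrip about 14 mm further forward, nearer the tray's weight, and with the bar slightly lower in the pads.

Emit:
{"fn": "carry_out", "kwargs": {"series": [{"jaw": 0, "travel": [0, 0, 0.2], "twist": 0}, {"jaw": 0, "travel": [0, 0, 0.25], "twist": 0}, {"jaw": 0, "travel": [0, 0, 0.25], "twist": 0}, {"jaw": 0, "travel": [0, 0, 0.25], "twist": 0}, {"jaw": 0, "travel": [0, 0, 0.25], "twist": 0}, {"jaw": 0, "travel": [0, 0, 0.14], "twist": 0}, {"jaw": 0, "travel": [0, 0, 0], "twist": 0}], "squeeze": 20}}

```text
time: 16.8
tool_pos: [0.4293, -0.3273, 0.0273]
tool_rot: [-3.141, -0.001, 1.427]
contact_force: [0.4, 1.5, 2.0]
opening: 0.0152
```

Emit:
{"fn": "carry_out", "kwargs": {"series": [{"jaw": 35, "travel": [0, 0, 0], "twist": 0}, {"jaw": 35, "travel": [0, 0, 0], "twist": 0}, {"jaw": 35, "travel": [0, 0, 0], "twist": 0}]}}

```text
time: 17.18
tool_pos: [0.4294, -0.3277, 0.0279]
tool_rot: [3.141, 0.0, 1.427]
contact_force: [0.7, -0.9, 0.5]
opening: 0.0318
```

```bash
python3 - <<'E'
from h import *
s=robot.observe();print(s["time"],s["tool_pos"],s["opening"])
robot.read_camera("wrist");r=robot.regions_of("wrist","tray")[0];m=r["pixels"].astype(np.uint8);m[300:]=0
c=max(cv2.findContours(m,0,2)[0],key=cv2.contourArea);print(cv2.approxPolyDP(c,6,True)[:,0].tolist())
for gy in(-.116,-.112,-.108,-.104): print(gy,wproj(tray_in_tool(TOP[:2],0,gy,.046-(s["tool_pos"][2]+.019-.050))).round().tolist())
cv2.imwrite("pics/w3.png",robot.read_camera("wrist")[:400,120:560])
E
```

```text
17.175 [ 0.42944944 -0.32766428  0.02785631] 0.03175073715698761
[[244, 0], [248, 197], [296, 198], [297, 299], [331, 299], [330, 199], [379, 193], [380, 0], [326, 0], [312, 12], [315, 40], [282, 43], [272, 38], [272, 18], [303, 11], [293, 0]]
-0.116 [[249.0, 182.0], [378.0, 182.0]]
-0.112 [[249.0, 189.0], [377.0, 189.0]]
-0.108 [[249.0, 197.0], [377.0, 197.0]]
-0.104 [[250.0, 205.0], [377.0, 204.0]]
```

Emit:
{"fn": "carry_out", "kwargs": {"series": [{"jaw": 35, "travel": [0.22, 0, -0.1], "twist": 0}, {"jaw": 35, "travel": [0, 0, 0], "twist": 0}, {"jaw": 0, "travel": [0, 0, 0], "twist": 0}, {"jaw": 0, "travel": [0, 0, 0], "twist": 0}, {"jaw": 0, "travel": [0, 0, 0], "twist": 0}, {"jaw": 0, "travel": [0, 0, 0], "twist": 0}, {"jaw": 0, "travel": [0, 0, 0], "twist": 0}], "squeeze": 20}}

```text
time: 18.2
tool_pos: [0.4312, -0.3146, 0.0337]
tool_rot: [-3.142, 0.0, 1.427]
contact_force: [1.0, 0.1, 0.3]
opening: 0.0003
```

Emit:
{"fn": "carry_out", "kwargs": {"series": [{"jaw": 0, "travel": [0, 0, 0], "twist": 0}, {"jaw": 0, "travel": [0, 0, 0], "twist": 0}, {"jaw": 0, "travel": [0, 0, 0], "twist": 0}], "squeeze": 26}}

```text
time: 18.58
tool_pos: [0.4313, -0.3146, 0.0337]
tool_rot: [3.142, 0.0, 1.427]
contact_force: [-0.0, -0.7, 0.5]
opening: 0.0006
```

Emit:
{"fn": "carry_out", "kwargs": {"series": [{"jaw": 0, "travel": [0, 0, 0], "twist": 0}, {"jaw": 0, "travel": [0, 0, 0], "twist": 0}, {"jaw": 0, "travel": [0, 0, 0], "twist": 0}], "squeeze": 31}}

```text
time: 18.95
tool_pos: [0.4313, -0.3146, 0.0337]
tool_rot: [3.142, 0.0, 1.427]
contact_force: [-1.0, -0.6, 0.4]
opening: 0.0004
```

```bash
python3 - <<'E'
from h import *
s=robot.observe();print(s["time"],s["tool_pos"],s["opening"],robot.calibration("wrist")["tool_from_camera"][:3,3])
im=robot.read_camera("wrist");r=robot.regions_of("wrist","tray")[0];m=r["pixels"].astype(np.uint8);m[300:]=0
c=max(cv2.findContours(m,0,2)[0],key=cv2.contourArea);print(cv2.approxPolyDP(c,6,True)[:,0].tolist())
for gy in(-.104,-.1,-.096,-.092): print(gy,wproj(tray_in_tool(TOP[:2],0,gy,.0487)).round().tolist())
sc=robot.read_camera("scene")[280:380,190:310]
cv2.imwrite("pics/g5.png",np.hstack([cv2.resize(im[130:400,180:450],(400,400),interpolation=cv2.INTER_CUBIC),cv2.resize(sc,(400,400),interpolation=cv2.INTER_CUBIC)]))
E
```

```text
18.95 [ 0.43131852 -0.31460016  0.03372701] 0.0003899702055623854 [ 8.23068179e-02 -4.60062231e-05 -1.88827497e-01]
[[245, 0], [251, 219], [295, 220], [297, 284], [328, 286], [329, 221], [375, 219], [377, 0], [305, 0], [326, 25], [314, 35], [318, 64], [365, 97], [357, 108], [319, 90], [364, 118], [360, 131], [306, 110], [313, 65], [273, 62], [274, 41], [303, 38], [285, 16], [298, 0]]
-0.104 [[250.0, 205.0], [377.0, 205.0]]
-0.1 [[250.0, 212.0], [377.0, 212.0]]
-0.096 [[250.0, 220.0], [376.0, 219.0]]
-0.092 [[251.0, 227.0], [376.0, 227.0]]
```

View pics/g5.png

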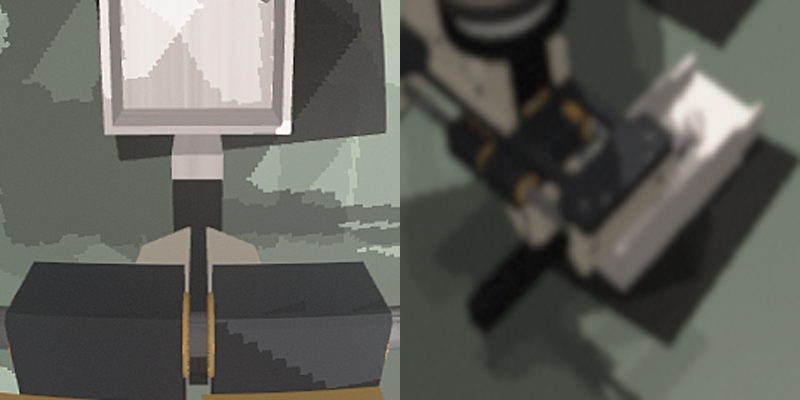

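```bash
python3 - <<'E'
from h import *
for x in(.0095,0):
  for z in(.0,-.01,-.02,-.03,-.04): print(x,z,wproj([[x,.0275,z],[x,-.0275,z]]).round().tolist())
E
```

```text
0.0095 0.0 [[364.0, 260.0], [263.0, 260.0]]
0.0095 -0.01 [[366.0, 267.0], [261.0, 267.0]]
0.0095 -0.02 [[369.0, 274.0], [258.0, 274.0]]
0.0095 -0.03 [[372.0, 283.0], [255.0, 283.0]]
0.0095 -0.04 [[375.0, 292.0], [252.0, 292.0]]
0 0.0 [[363.0, 276.0], [264.0, 276.0]]
0 -0.01 [[365.0, 283.0], [262.0, 283.0]]
0 -0.02 [[368.0, 291.0], [259.0, 292.0]]
0 -0.03 [[370.0, 300.0], [257.0, 301.0]]
0 -0.04 [[373.0, 310.0], [254.0, 311.0]]
```

The fingertip pixels (rows and columns in the first wrist view) put the real tips about 29 mm above the reported TCP. So the pads only caught the bar's top edge each time. I'll regrip that much deeper.

Emit:
{"fn": "carry_out", "kwargs": {"series": [{"jaw": 45, "travel": [0, 0, 0], "twist": 0}, {"jaw": 45, "travel": [0, 0, 0], "twist": 0}, {"jaw": 45, "travel": [0, 0, 0], "twist": 0}, {"jaw": 45, "travel": [-0.17, 0, 0], "twist": 0}, {"jaw": 45, "travel": [0, 0, 0.15], "twist": 0}, {"jaw": 45, "travel": [0, 0, 0.15], "twist": 0}, {"jaw": 45, "travel": [0, 0, 0.15], "twist": 0}, {"jaw": 45, "travel": [0, 0, 0], "twist": 0}], "squeeze": 25}}

```text
time: 20.1
tool_pos: [0.4293, -0.324, 0.0057]
tool_rot: [-3.14, -0.001, 1.427]
contact_force: [0.6, -0.4, 0.4]
opening: 0.0412
```

Emit:
{"fn": "carry_out", "kwargs": {"series": [{"jaw": 0, "travel": [0, 0, 0], "twist": 0}, {"jaw": 0, "travel": [0, 0, 0], "twist": 0}, {"jaw": 0, "travel": [0, 0, 0], "twist": 0}, {"jaw": 0, "travel": [0, 0, 0], "twist": 0}, {"jaw": 0, "travel": [0, 0, 0], "twist": 0}, {"jaw": 0, "travel": [0, 0, 0], "twist": 0}]}}

```text
time: 20.85
tool_pos: [0.4299, -0.3248, 0.0069]
tool_rot: [3.141, 0.0, 1.427]
contact_force: [-0.4, -0.8, 2.8]
opening: 0.0157
```

Emit:
{"fn": "carry_out", "kwargs": {"series": [{"jaw": 0, "travel": [0, 0, 0], "twist": 0}, {"jaw": 0, "travel": [0, 0, 0], "twist": 0}, {"jaw": 0, "travel": [0, 0, 0], "twist": 0}], "squeeze": 55}}

```text
time: 21.22
tool_pos: [0.4299, -0.3249, 0.0069]
tool_rot: [3.141, 0.0, 1.427]
contact_force: [-1.0, -0.8, 4.9]
opening: 0.0157
```

Emit:
{"fn": "carry_out", "kwargs": {"series": [{"jaw": 0, "travel": [0, 0, -0.1], "twist": 0}, {"jaw": 0, "travel": [0, 0, -0.2], "twist": 0}, {"jaw": 0, "travel": [0, 0, -0.3], "twist": 0}, {"jaw": 0, "travel": [0, 0, -0.3], "twist": 0}, {"jaw": 0, "travel": [0, 0, -0.1], "twist": 0}, {"jaw": 0, "travel": [0, 0, 0], "twist": 0}]}}

```text
time: 21.98
tool_pos: [0.4299, -0.3247, 0.067]
tool_rot: [3.141, 0.0, 1.427]
contact_force: [-0.9, 0.7, -2.9]
opening: 0.0157
```

```bash
sed -i 's/-\.019-(-dy/-.047-(-dy/; s/np.arange(-10,85,1)/np.arange(-10,85,1)/' h.py; python3 - <<'E'
from h import *
f=[]
for i in range(2): robot.read_camera("wrist");s=robot.observe();f.append(np.r_[s["contact_force"],s["torque"]])
print(s["time"],s["tool_pos"],np.mean(f,0).round(2),s["opening"])
tilt_fit()
E
```

```text
22.075 [ 0.42950741 -0.32433035  0.06616817] [-0.36  0.38 -2.63 -0.25 -0.03 -0.  ] 0.015423623600947988
score 0.63 34478
IoU,tilt,gy [(np.float64(0.793), np.float64(1.0), np.float64(-0.106)), (np.float64(0.793), np.float64(2.0), np.float64(-0.106)), (np.float64(0.788), np.float64(3.0), np.float64(-0.106)), (np.float64(0.787), np.float64(0.0), np.float64(-0.106))]
```

Now the grip is rigid: 15.7 mm opening, tilt about 1°, 2.6 N carried. The tool cannot tilt, so I'll pre-set a lean of about 38° by loosening the grip and raising the handle while the lip rests on the mat, then clamp again.

Emit:
{"fn": "carry_out", "kwargs": {"series": [{"jaw": 0, "travel": [0, 0, 0.3], "twist": 0}, {"jaw": 0, "travel": [0, 0, 0.3], "twist": 0}, {"jaw": 0, "travel": [0, 0, 0.2], "twist": 0}, {"jaw": 0, "travel": [0, 0, 0], "twist": 0}], "squeeze": 55}}

```text
time: 22.68
tool_pos: [0.4293, -0.3241, 0.0177]
tool_rot: [-3.14, -0.001, 1.427]
contact_force: [0.4, 0.4, -1.6]
opening: 0.0155
```

Emit:
{"fn": "carry_out", "kwargs": {"series": [{"jaw": 0, "travel": [0, 0, 0], "twist": 0}, {"jaw": 0, "travel": [0, 0, 0], "twist": 0}, {"jaw": 0, "travel": [0, 0, -0.2], "twist": 0}, {"jaw": 0, "travel": [0, 0, -0.25], "twist": 0}, {"jaw": 0, "travel": [0, 0, -0.25], "twist": 0}, {"jaw": 0, "travel": [0, 0, -0.2], "twist": 0}, {"jaw": 0, "travel": [0, 0, 0], "twist": 0}], "squeeze": 9}}

```text
time: 23.55
tool_pos: [0.4305, -0.3255, 0.0743]
tool_rot: [3.139, 0.002, 1.427]
contact_force: [0.2, -1.0, 1.1]
opening: 0.0158
```

```bash
python3 - <<'E'
from h import *
f=[]
for i in range(2): robot.read_camera("wrist");s=robot.observe();f.append(np.r_[s["contact_force"],s["torque"]])
print(s["time"],s["tool_pos"],np.mean(f,0).round(2),s["opening"])
tilt_fit()
E
```

```text
23.65 [ 0.43007183 -0.32511666  0.07307283] [ 0.65 -1.2   0.38 -0.18 -0.15 -0.07] 0.015951245744373975
score 0.84 27368
IoU,tilt,gy [(np.float64(0.767), np.float64(30.0), np.float64(-0.112)), (np.float64(0.764), np.float64(29.0), np.float64(-0.106)), (np.float64(0.764), np.float64(29.0), np.float64(-0.112)), (np.float64(0.762), np.float64(28.0), np.float64(-0.106))]
```

Emit:
{"fn": "carry_out", "kwargs": {"series": [{"jaw": 0, "travel": [0, 0, -0.2], "twist": 0}, {"jaw": 0, "travel": [0, 0, -0.2], "twist": 0}, {"jaw": 0, "travel": [0, 0, -0.08], "twist": 0}, {"jaw": 0, "travel": [0, 0, 0], "twist": 0}], "squeeze": 9}}

```text
time: 24.25
tool_pos: [0.4302, -0.3252, 0.1023]
tool_rot: [3.14, 0.001, 1.427]
contact_force: [-0.6, -2.2, 1.9]
opening: 0.0161
```

Emit:
{"fn": "carry_out", "kwargs": {"series": [{"jaw": 0, "travel": [0, 0, 0], "twist": 0}, {"jaw": 0, "travel": [0, 0, 0], "twist": 0}, {"jaw": 0, "travel": [0, 0, -0.1], "twist": 0}, {"jaw": 0, "travel": [0, 0, -0.2], "twist": 0}, {"jaw": 0, "travel": [0, 0, -0.1], "twist": 0}, {"jaw": 0, "travel": [0, 0, 0], "twist": 0}], "squeeze": 55}}

```text
time: 25.0
tool_pos: [0.4301, -0.3248, 0.1262]
tool_rot: [3.141, 0.001, 1.427]
contact_force: [0.3, 0.0, -0.7]
opening: 0.0152
```

```bash
python3 - <<'E'
from h import *
f=[]
for i in range(2): im=robot.read_camera("wrist");s=robot.observe();f.append(np.r_[s["contact_force"],s["torque"]])
print(s["time"],s["tool_pos"],np.mean(f,0).round(2),s["opening"])
tilt_fit()
for q in("screw_a","bearing","tnut"):
  print(q,[(round(r["score"],2),r["xy"]) for r in robot.regions_of("wrist",q)[:4]])
b=wproj(tray_in_tool(np.r_[TOP,[[0,.036,.003],[0,.0795,.011]]],np.radians(37),-.106));print(b.round().tolist())
E
```

```text
25.1 [ 0.42972486 -0.3244917   0.12540633] [ 0.14  0.26 -2.22 -0.17 -0.1  -0.  ] 0.015347974334134831
score 0.78 24234
IoU,tilt,gy [(np.float64(0.847), np.float64(42.0), np.float64(-0.112)), (np.float64(0.845), np.float64(41.0), np.float64(-0.112)), (np.float64(0.841), np.float64(41.0), np.float64(-0.106)), (np.float64(0.839), np.float64(43.0), np.float64(-0.112))]
screw_a [(0.78, [332.4, 93.1]), (0.65, [348.3, 82.0])]
bearing [(0.95, [295.6, 25.2])]
tnut [(0.74, [307.6, 55.1])]
[[249.0, 237.0], [378.0, 237.0], [366.0, 96.0], [360.0, 49.0], [266.0, 49.0], [260.0, 96.0], [313.0, 116.0], [313.0, 65.0]]
```

```bash
python3 - <<'E'
from h import *
im=robot.read_camera("wrist")
t=robot.read_camera("top")[190:310,340:520]
cv2.imwrite("pics/g6.png",np.hstack([cv2.resize(im[0:280,190:450],(400,431),interpolation=cv2.INTER_CUBIC),cv2.resize(t,(400,431),interpolation=cv2.INTER_CUBIC)]))
E
```

```text
(no output)
```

View pics/g6.png

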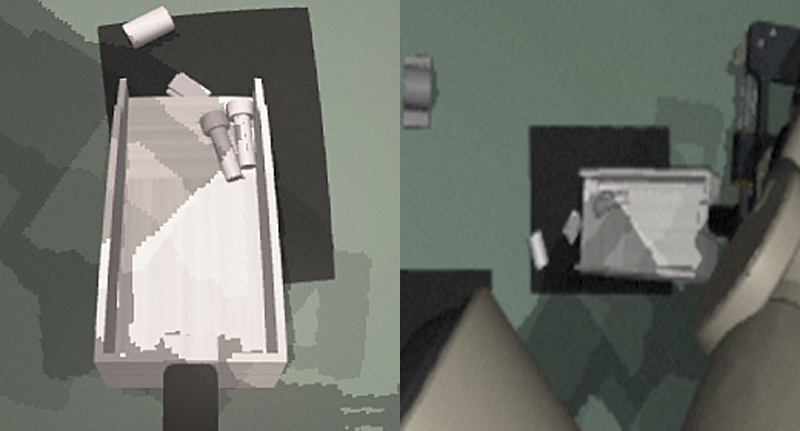

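The bearing has rolled out onto the mat near wrist pixel (287,18), and the T-nut lies just past the lip at (312,55). The screws are still in the tray. I'll set the tray down further back, then pick those two up and put them back in it.

```bash
python3 - <<'E'
from h import *
np.set_printoptions(precision=4,suppress=True)
T=tool();print(robot.observe()["time"],T[:3,3])
print("bearing",wristray([(287,18)],.0115,T),"tnut",wristray([(312,55)],.009,T))
f=lambda p:np.array(p)/[400/180,431/120]+[340,190]
print("top: bearing",toworld("top",f([(540-400,250)]),.0115),"tnut",toworld("top",f([(572-400,227)]),.009))
for c in("top","wrist"):
  robot.read_camera(c)
  for q in("bearing","tnut"):
    for r in robot.regions_of(c,q)[:2]:
      m=r["pixels"].astype(np.uint8);cn=max(cv2.findContours(m,0,1)[0],key=len);b=cv2.boxPoints(cv2.minAreaRect(cn))
      z=.0115 if q=="bearing" else .012
      w=(toworld("top",b,z) if c=="top" else wristray(b,z,T))[:,:2];print(c,q,round(r["score"],2),r["xy"],w.mean(0),w.round(3).tolist())
E
```

```text
25.45 [ 0.4298 -0.3246  0.1253]
bearing [[ 0.4337 -0.1526  0.0115]] tnut [[ 0.4489 -0.1869  0.009 ]]
top: bearing [[ 0.4334 -0.1509  0.0115]] tnut [[ 0.4484 -0.1871  0.009 ]]
top bearing 0.66 [157.6, 245.4] [0.4888 0.4464] [[0.436, 0.456], [0.542, 0.459], [0.542, 0.437], [0.435, 0.434]]
top bearing 0.62 [401.5, 261.1] [ 0.4336 -0.1495] [[0.443, -0.139], [0.448, -0.152], [0.424, -0.16], [0.419, -0.147]]
top tnut 0.58 [432.3, 247.1] [ 0.4635 -0.2304] [[0.467, -0.215], [0.47, -0.245], [0.46, -0.246], [0.457, -0.216]]
top tnut 0.55 [454.5, 253.1] [ 0.4489 -0.2802] [[0.417, -0.195], [0.493, -0.202], [0.481, -0.367], [0.405, -0.357]]
wrist bearing 0.72 [289.7, 17.1] [ 0.4333 -0.1524] [[0.419, -0.149], [0.443, -0.141], [0.447, -0.156], [0.424, -0.164]]
wrist tnut 0.63 [307.6, 56.8] [ 0.4485 -0.1865] [[0.44, -0.179], [0.459, -0.182], [0.458, -0.194], [0.438, -0.191]]
wrist tnut 0.6 [309.3, 185.3] [ 0.4313 -0.3114] [[0.4, -0.175], [0.498, -0.189], [0.473, -0.449], [0.354, -0.433]]
```

Emit:
{"fn": "carry_out", "kwargs": {"series": [{"jaw": 0, "travel": [-0.1, 0, 0], "twist": 0}, {"jaw": 0, "travel": [-0.2, 0, 0], "twist": 0}, {"jaw": 0, "travel": [-0.25, 0, 0], "twist": 0}, {"jaw": 0, "travel": [-0.25, 0, 0], "twist": 0}, {"jaw": 0, "travel": [-0.25, 0, 0.1], "twist": 0}, {"jaw": 0, "travel": [-0.15, 0, 0.15], "twist": 0}, {"jaw": 0, "travel": [-0.1, 0, 0.12], "twist": 0}, {"jaw": 0, "travel": [0, 0, 0.05], "twist": 0}], "squeeze": 55}}

```text
time: 26.75
tool_pos: [0.4187, -0.4031, 0.1006]
tool_rot: [3.141, 0.002, 1.426]
contact_force: [-2.0, -4.7, 10.8]
opening: 0.0156
```

Emit:
{"fn": "carry_out", "kwargs": {"series": [{"jaw": 0, "travel": [0, 0, 0.05], "twist": 0}, {"jaw": 0, "travel": [0, 0, 0.2], "twist": 0}, {"jaw": 0, "travel": [0, 0, 0.3], "twist": 0}, {"jaw": 0, "travel": [0, 0, 0.3], "twist": 0}, {"jaw": 0, "travel": [0, 0, 0.3], "twist": 0}, {"jaw": 0, "travel": [0, 0, 0.25], "twist": 0}, {"jaw": 0, "travel": [0, 0, 0.1], "twist": 0}], "squeeze": 10}}

```text
time: 27.62
tool_pos: [0.4183, -0.4011, 0.009]
tool_rot: [-3.14, -0.001, 1.427]
contact_force: [-0.1, -1.3, 0.1]
opening: 0.0159
```

```bash
python3 - <<'E'
from h import *
s=robot.observe();print(s["time"],s["tool_pos"],s["contact_force"],s["opening"])
tilt_fit()
for q in("screw_a","bearing","tnut"):
  print(q,[(round(r["score"],2),r["xy"]) for r in robot.regions_of("wrist",q)[:4]])
E
```

```text
27.625 [ 0.41825729 -0.40109858  0.00897957] [-0.12227569 -1.3013806   0.08143348] 0.015904836712085566
score 0.6 38190
IoU,tilt,gy [(np.float64(0.902), np.float64(2.0), np.float64(-0.106)), (np.float64(0.901), np.float64(3.0), np.float64(-0.106)), (np.float64(0.898), np.float64(4.0), np.float64(-0.106)), (np.float64(0.897), np.float64(1.0), np.float64(-0.106))]
screw_a [(0.46, [348.0, 6.1])]
bearing []
tnut [(0.48, [423.1, 38.8])]
```

Emit:
{"fn": "carry_out", "kwargs": {"series": [{"jaw": 50, "travel": [0, 0, 0], "twist": 0}, {"jaw": 50, "travel": [0, 0, 0], "twist": 0}, {"jaw": 50, "travel": [0, 0, -0.3], "twist": 0}, {"jaw": 50, "travel": [0, 0, -0.6], "twist": 0}, {"jaw": 50, "travel": [0, 0, -0.4], "twist": -0.88}, {"jaw": 50, "travel": [0, 0, 0], "twist": -0.88}, {"jaw": 50, "travel": [0, 0, 0], "twist": -0.88}, {"jaw": 50, "travel": [0, 0, 0], "twist": -0.88}]}}

```text
time: 28.88
tool_pos: [0.4187, -0.402, 0.0888]
tool_rot: [3.141, 0.001, 1.798]
contact_force: [-0.3, -0.4, -0.2]
opening: 0.0458
```

Emit:
{"fn": "carry_out", "kwargs": {"series": [{"jaw": 50, "travel": [0, 0, 0], "twist": -0.88}, {"jaw": 50, "travel": [0.75, 0.3, 0], "twist": 0}, {"jaw": 50, "travel": [0.78, 0.31, 0], "twist": 0}, {"jaw": 50, "travel": [0.78, 0.31, 0], "twist": 0}, {"jaw": 50, "travel": [0.78, 0.31, 0], "twist": 0}, {"jaw": 50, "travel": [0.5, 0.2, 0], "twist": 0}, {"jaw": 50, "travel": [0, 0, 0], "twist": 0}]}}

```text
time: 29.75
tool_pos: [0.4331, -0.1687, 0.0888]
tool_rot: [3.141, 0.0, 1.891]
contact_force: [0.7, -0.3, 0.4]
opening: 0.0459
```

```bash
cat >> h.py <<'E'
def find(q,z,n=3,big=1500):
    im=robot.read_camera("wrist");T=tool();s=robot.observe();print(s["time"],s["tool_pos"],s["tool_rot"][2],s["opening"])
    for r in robot.regions_of("wrist",q)[:n]:
        m=r["pixels"].astype(np.uint8);cn=max(cv2.findContours(m,0,1)[0],key=len);b=cv2.boxPoints(cv2.minAreaRect(cn))
        w=wristray(b,z,T);c=w.mean(0);d=T[:3,:3].T@(np.r_[c[:2],T[2,3]]-T[:3,3])/.06
        e=[(w[i+1]-w[i])[:2] for i in(0,1)]
        print(q,round(r["score"],2),np.round(r["xy"]),m.sum(),"world",c[:2].round(4),"tool units",d[:2].round(2),"sides",[(np.linalg.norm(v).round(4),round(float(np.degrees(np.arctan2(v[1],v[0]))),0)) for v in e])
    return im
E
python3 - <<'E'
from h import *
find("bearing",.0115);find("tnut",.011)
E
```

```text
29.8 [ 0.43343307 -0.17009456  0.08878617] 1.8896091813545333 0.045905623742415864
bearing 0.64 [324. 210.] 657 world [ 0.4333 -0.153 ] tool units [0.27 0.09] sides [(np.float64(0.0249), 18.0), (np.float64(0.0145), -71.0)]
29.9 [ 0.43345353 -0.17137227  0.08861414] 1.8872888836958133 0.04584364767991564
tnut 0.93 [324. 264.] 484 world [ 0.448  -0.1901] tool units [-0.37  0.13] sides [(np.float64(0.0144), 48.0), (np.float64(0.0231), -45.0)]
```

Emit:
{"fn": "carry_out", "kwargs": {"series": [{"jaw": 50, "travel": [0.27, 0.08, 0.4], "twist": 0}, {"jaw": 50, "travel": [0, 0, 0.5], "twist": 0}, {"jaw": 50, "travel": [0, 0, 0.4], "twist": 0}, {"jaw": 50, "travel": [0, 0, 0.2], "twist": 0}, {"jaw": 50, "travel": [0, 0, 0.15], "twist": 0}], "squeeze": 20}}

```text
time: 30.58
tool_pos: [0.4328, -0.1543, -0.0111]
tool_rot: [3.141, 0.0, 1.887]
contact_force: [0.4, -0.5, 0.1]
opening: 0.0455
```

Emit:
{"fn": "carry_out", "kwargs": {"series": [{"jaw": 50, "travel": [0, 0, 0.15], "twist": 0}, {"jaw": 0, "travel": [0, 0, 0], "twist": 0}, {"jaw": 0, "travel": [0, 0, 0], "twist": 0}, {"jaw": 0, "travel": [0, 0, 0], "twist": 0}, {"jaw": 0, "travel": [0, 0, 0], "twist": 0}], "squeeze": 20}}

```text
time: 31.2
tool_pos: [0.4329, -0.1537, -0.0193]
tool_rot: [3.141, 0.001, 1.888]
contact_force: [-0.6, 0.5, 1.0]
opening: 0.0231
```

Emit:
{"fn": "carry_out", "kwargs": {"series": [{"jaw": 0, "travel": [0, 0, -0.4], "twist": 0}, {"jaw": 0, "travel": [0, 0, -0.4], "twist": 0}, {"jaw": 0, "travel": [-0.6, -0.22, 0], "twist": 0}, {"jaw": 0, "travel": [-0.75, -0.26, 0], "twist": 0}, {"jaw": 0, "travel": [-0.75, -0.26, 0], "twist": 0}, {"jaw": 0, "travel": [-0.6, -0.22, 0], "twist": 0}, {"jaw": 0, "travel": [0, 0, 0.1], "twist": 0}, {"jaw": 0, "travel": [0, 0, 0.1], "twist": 0}], "squeeze": 20}}

```text
time: 32.2
tool_pos: [0.4279, -0.3246, 0.0157]
tool_rot: [-3.141, -0.001, 1.887]
contact_force: [-0.6, 0.7, -0.2]
opening: 0.0236
```

Emit:
{"fn": "carry_out", "kwargs": {"series": [{"jaw": 45, "travel": [0, 0, 0], "twist": 0}, {"jaw": 45, "travel": [0, 0, 0], "twist": 0}, {"jaw": 45, "travel": [0, 0, -0.3], "twist": 0}]}}

```text
time: 32.58
tool_pos: [0.4278, -0.3242, 0.0337]
tool_rot: [-3.14, -0.002, 1.889]
contact_force: [0.3, -0.3, -0.1]
opening: 0.0409
```

Emit:
{"fn": "carry_out", "kwargs": {"series": [{"jaw": 45, "travel": [0, 0, -0.1], "twist": -1}, {"jaw": 45, "travel": [0, 0, 0], "twist": -1}, {"jaw": 45, "travel": [0, 0, 0], "twist": -1}, {"jaw": 45, "travel": [0, 0, 0], "twist": -1}, {"jaw": 45, "travel": [0, 0, 0], "twist": -1}, {"jaw": 45, "travel": [0.4, 0.6, 0], "twist": 0}, {"jaw": 45, "travel": [0.45, 0.69, 0], "twist": 0}, {"jaw": 45, "travel": [0.4, 0.6, 0], "twist": 0}]}}

```text
time: 33.58
tool_pos: [0.4483, -0.1891, 0.0407]
tool_rot: [3.141, 0.001, 2.412]
contact_force: [-0.0, -0.1, 0.6]
opening: 0.0412
```

Emit:
{"fn": "carry_out", "kwargs": {"series": [{"jaw": 45, "travel": [0, 0, 0.3], "twist": 0}, {"jaw": 45, "travel": [0, 0, 0.3], "twist": 0}]}}

```text
time: 33.83
tool_pos: [0.4488, -0.19, 0.0046]
tool_rot: [3.141, 0.002, 2.413]
contact_force: [-0.0, -0.4, 1.2]
opening: 0.0411
```

```bash
python3 - <<'E'
from h import *
find("tnut",.011,2);s=robot.observe();print(s["contact_force"])
E
```

```text
33.875 [ 0.44735139 -0.18949861  0.00246027] 2.412821511824891 0.041147513376025124
tnut 0.58 [314. 278.] 942 world [ 0.4459 -0.1889] tool units [ 0.03 -0.01] sides [(np.float64(0.013), 48.0), (np.float64(0.0234), -41.0)]
[0.48938237 0.98465339 0.27799681]
```

Emit:
{"fn": "carry_out", "kwargs": {"series": [{"jaw": 45, "travel": [0, 0, 0.25], "twist": 0}, {"jaw": 45, "travel": [0, 0, 0.13], "twist": 0}, {"jaw": 0, "travel": [0, 0, 0], "twist": 0}, {"jaw": 0, "travel": [0, 0, 0], "twist": 0}, {"jaw": 0, "travel": [0, 0, 0], "twist": 0}, {"jaw": 0, "travel": [0, 0, 0], "twist": 0}], "squeeze": 20}}

```text
time: 34.67
tool_pos: [0.4483, -0.1911, -0.0182]
tool_rot: [3.142, 0.001, 2.411]
contact_force: [-0.3, 0.1, 0.6]
opening: 0.0065
```

Emit:
{"fn": "carry_out", "kwargs": {"series": [{"jaw": 0, "travel": [0, 0, -0.4], "twist": 0}, {"jaw": 0, "travel": [0, 0, -0.4], "twist": 0}, {"jaw": 0, "travel": [-0.3, -0.45, 0], "twist": 0}, {"jaw": 0, "travel": [-0.45, -0.7, 0], "twist": 0}, {"jaw": 0, "travel": [-0.34, -0.48, 0], "twist": 0}, {"jaw": 0, "travel": [0, 0, 0.15], "twist": 0}, {"jaw": 0, "travel": [0, 0, 0], "twist": 0}]}}

```text
time: 35.55
tool_pos: [0.4308, -0.3062, 0.0196]
tool_rot: [3.141, -0.003, 2.411]
contact_force: [0.5, 0.3, 0.4]
opening: 0.0005
```

The T-nut slipped out of the fingertips, so I'm going back for it with a deeper grip.

Emit:
{"fn": "carry_out", "kwargs": {"series": [{"jaw": 45, "travel": [0.3, 0.45, -0.1], "twist": 0}, {"jaw": 45, "travel": [0.45, 0.7, 0], "twist": 0}, {"jaw": 45, "travel": [0.34, 0.48, 0], "twist": 0}, {"jaw": 45, "travel": [0, 0, 0.2], "twist": 0}]}}

```text
time: 36.05
tool_pos: [0.4485, -0.1878, 0.015]
tool_rot: [3.141, 0.0, 2.416]
contact_force: [-0.0, -0.8, -0.2]
opening: 0.0356
```

```bash
python3 - <<'E'
from h import *
find("tnut",.011,2)
E
```

```text
36.1 [ 0.44762847 -0.18876657  0.01326853] 2.414767780510935 0.0386846434963496
tnut 0.77 [307. 273.] 912 world [ 0.4449 -0.1908] tool units [ 0.01 -0.05] sides [(np.float64(0.0137), 48.0), (np.float64(0.0225), -41.0)]
```

Emit:
{"fn": "carry_out", "kwargs": {"series": [{"jaw": 45, "travel": [0.01, -0.04, 0.3], "twist": 0}, {"jaw": 40, "travel": [0, 0, 0.2], "twist": 0}, {"jaw": 35, "travel": [0, 0, 0.13], "twist": 0}, {"jaw": 0, "travel": [0, 0, 0], "twist": 0}, {"jaw": 0, "travel": [0, 0, 0], "twist": 0}, {"jaw": 0, "travel": [0, 0, 0], "twist": 0}, {"jaw": 0, "travel": [0, 0, 0], "twist": 0}], "squeeze": 15}}

```text
time: 37.02
tool_pos: [0.4463, -0.1925, -0.023]
tool_rot: [3.142, 0.001, 2.411]
contact_force: [-0.2, -0.5, 0.8]
opening: 0.0131
```

Emit:
{"fn": "carry_out", "kwargs": {"series": [{"jaw": 0, "travel": [0, 0, -0.2], "twist": 0}, {"jaw": 0, "travel": [0, 0, -0.6], "twist": 0}, {"jaw": 0, "travel": [-0.3, -0.43, -0.05], "twist": 0}, {"jaw": 0, "travel": [-0.45, -0.68, 0], "twist": 0}, {"jaw": 0, "travel": [-0.33, -0.46, 0], "twist": 0}, {"jaw": 0, "travel": [0, 0, 0.12], "twist": 0}]}}

```text
time: 37.78
tool_pos: [0.4318, -0.3085, 0.0217]
tool_rot: [-3.141, 0.003, 2.408]
contact_force: [-0.2, 0.1, -0.6]
opening: 0.013
```

Emit:
{"fn": "carry_out", "kwargs": {"series": [{"jaw": 40, "travel": [0, 0, 0], "twist": 0}, {"jaw": 40, "travel": [0, 0, 0], "twist": 0}, {"jaw": 40, "travel": [0, 0, -0.5], "twist": 0.97}, {"jaw": 40, "travel": [0, 0, -0.5], "twist": 0.97}, {"jaw": 40, "travel": [0, 0, 0], "twist": 0.97}, {"jaw": 40, "travel": [0, 0, 0], "twist": 0.97}, {"jaw": 40, "travel": [0, 0, 0], "twist": 0.97}, {"jaw": 40, "travel": [0, 0, 0], "twist": 0.97}]}}

```text
time: 38.78
tool_pos: [0.4317, -0.3047, 0.0808]
tool_rot: [3.142, 0.0, 1.8]
contact_force: [0.0, 0.2, -0.4]
opening: 0.0369
```

Emit:
{"fn": "carry_out", "kwargs": {"series": [{"jaw": 40, "travel": [-0.45, -0.1, 0], "twist": 0.97}, {"jaw": 40, "travel": [-0.6, -0.1, 0], "twist": 0.97}, {"jaw": 40, "travel": [-0.6, 0, 0], "twist": 0.97}, {"jaw": 40, "travel": [0, 0, 0], "twist": 0.67}]}}

```text
time: 39.28
tool_pos: [0.4318, -0.4074, 0.0806]
tool_rot: [3.141, 0.001, 1.423]
contact_force: [-0.2, -0.2, 0.4]
opening: 0.0364
```

```bash
python3 - <<'E'
from h import *
im=find("screw_a",.01,3);
for q in("bearing","tnut"): print(q,[(round(r["score"],2),np.round(r["xy"])) for r in robot.regions_of("wrist",q)[:3]])
rs=robot.regions_of("wrist","tray");m=rs[0]["pixels"].astype(np.uint8);m[300:]=0
c=max(cv2.findContours(m,0,2)[0],key=cv2.contourArea);print(cv2.approxPolyDP(c,6,True)[:,0].tolist())
cv2.imwrite("pics/w6.png",im[0:400,120:560])
E
```

```text
39.325 [ 0.43168324 -0.40606886  0.08049381] 1.421439017931775 0.036836897209932176
screw_a 0.87 [269.  47.] 624 world [ 0.4249 -0.2669] tool units [ 2.28 -0.46] sides [(np.float64(0.0133), 51.0), (np.float64(0.0347), -43.0)]
screw_a 0.63 [328.  16.] 449 world [ 0.4655 -0.2508] tool units [2.64 0.17] sides [(np.float64(0.0094), 4.0), (np.float64(0.0285), -90.0)]
bearing [(0.79, array([306., 158.])), (0.57, array([290., 116.]))]
tnut [(0.75, array([283.,  96.]))]
[[239, 0], [241, 184], [279, 187], [282, 299], [305, 299], [304, 189], [344, 179], [344, 0], [332, 0], [331, 36], [320, 0]]
```

Emit:
{"fn": "carry_out", "kwargs": {"series": [{"jaw": 40, "travel": [0.05, -0.22, 0.3], "twist": 0}, {"jaw": 40, "travel": [0, 0, 0.4], "twist": 0}, {"jaw": 38, "travel": [0, 0, 0.4], "twist": 0}, {"jaw": 25, "travel": [0, 0, 0.1], "twist": 0}, {"jaw": 0, "travel": [0, 0, 0], "twist": 0}, {"jaw": 0, "travel": [0, 0, 0], "twist": 0}, {"jaw": 0, "travel": [0, 0, 0], "twist": 0}], "squeeze": 10}}

```text
time: 40.4
tool_pos: [0.4192, -0.4013, 0.0093]
tool_rot: [3.141, 0.001, 1.427]
contact_force: [-0.1, -0.4, -0.0]
opening: 0.0157
```

Emit:
{"fn": "carry_out", "kwargs": {"series": [{"jaw": 0, "travel": [0, 0, -0.15], "twist": 0}, {"jaw": 0, "travel": [0, 0, -0.3], "twist": 0}, {"jaw": 0, "travel": [0, 0, -0.3], "twist": 0}, {"jaw": 0, "travel": [0, 0, -0.3], "twist": 0}, {"jaw": 0, "travel": [0, 0, -0.17], "twist": 0}, {"jaw": 0, "travel": [0, 0, 0], "twist": 0}]}}

```text
time: 41.15
tool_pos: [0.4192, -0.4017, 0.0828]
tool_rot: [3.14, 0.002, 1.427]
contact_force: [0.2, -2.0, 0.1]
opening: 0.0161
```

```bash
python3 - <<'E'
from h import *
s=robot.observe();print(s["time"],s["tool_pos"],s["contact_force"],s["opening"]);tilt_fit()
for q in("screw_a","bearing","tnut"): print(q,[(round(r["score"],2),np.round(r["xy"])) for r in robot.regions_of("wrist",q)[:2]])
E
```

```text
41.15 [ 0.41924165 -0.40172069  0.08282075] [ 0.20293799 -2.01922885  0.0538795 ] 0.016108966752130742
score 0.92 25814
IoU,tilt,gy [(np.float64(0.789), np.float64(35.0), np.float64(-0.112)), (np.float64(0.787), np.float64(33.0), np.float64(-0.106)), (np.float64(0.786), np.float64(34.0), np.float64(-0.106)), (np.float64(0.784), np.float64(32.0), np.float64(-0.106))]
screw_a [(0.91, array([350.,  59.])), (0.86, array([321.,  76.]))]
bearing [(0.77, array([303., 114.]))]
tnut [(0.77, array([303.,  95.])), (0.19, array([315., 170.]))]
```

All four parts are in the tray at a lean of about 30°. I'll clamp and carry it to the hopper.

Emit:
{"fn": "carry_out", "kwargs": {"series": [{"jaw": 0, "travel": [0, 0, 0], "twist": 0}, {"jaw": 0, "travel": [0, 0, 0], "twist": 0}, {"jaw": 0, "travel": [0, 0, -0.25], "twist": 0}, {"jaw": 0, "travel": [0, 0, -0.5], "twist": -0.87}, {"jaw": 0, "travel": [0, 0, -0.5], "twist": -0.87}, {"jaw": 0, "travel": [0, 0, -0.4], "twist": -0.87}, {"jaw": 0, "travel": [0, 0, -0.1], "twist": 0}], "squeeze": 55}}

```text
time: 42.28
tool_pos: [0.4194, -0.4013, 0.1888]
tool_rot: [3.14, 0.003, 1.7]
contact_force: [0.1, 0.6, -2.4]
opening: 0.0158
```

Emit:
{"fn": "carry_out", "kwargs": {"series": [{"jaw": 0, "travel": [0.3, 0.09, 0], "twist": 0}, {"jaw": 0, "travel": [0.6, 0.17, 0], "twist": 0}, {"jaw": 0, "travel": [0.85, 0.25, 0], "twist": 0}, {"jaw": 0, "travel": [0.85, 0.25, 0], "twist": 0}, {"jaw": 0, "travel": [0.85, 0.25, 0], "twist": 0}, {"jaw": 0, "travel": [0.85, 0.25, 0], "twist": 0}, {"jaw": 0, "travel": [0.85, 0.25, 0], "twist": 0}, {"jaw": 0, "travel": [0.7, 0.2, 0], "twist": 0}]}}

```text
time: 43.28
tool_pos: [0.4738, -0.0364, 0.1855]
tool_rot: [-3.139, -0.001, 1.7]
contact_force: [1.0, -0.4, -1.6]
opening: 0.0152
```

Emit:
{"fn": "carry_out", "kwargs": {"series": [{"jaw": 0, "travel": [0.5, 0.15, 0], "twist": 0}, {"jaw": 0, "travel": [0.25, 0.07, 0], "twist": 0}]}}

```text
time: 43.52
tool_pos: [0.4813, 0.009, 0.1856]
tool_rot: [-3.139, -0.001, 1.702]
contact_force: [-0.3, 0.3, -2.3]
opening: 0.0158
```

```bash
python3 - <<'E'
from h import *
s=robot.observe();print(s["time"],s["tool_pos"],s["tool_rot"][2],s["contact_force"],s["opening"]);tilt_fit()
for q in("screw_a","bearing","tnut"): print(q,[(round(r["score"],2),np.round(r["xy"])) for r in robot.regions_of("wrist",q)[:2]])
T=tool();c=np.array([.468,.181]);X=np.array([.9916,.1296]);Y=np.array([-.1296,.9916])
print("hopper coords of TCP",X@(T[:2,3]-c),Y@(T[:2,3]-c))
r=robot.regions_of("wrist","hopper")
if r:
  m=r[0]["pixels"].astype(np.uint8);cn=max(cv2.findContours(m,0,2)[0],key=cv2.contourArea);a=cv2.approxPolyDP(cn,5,True)[:,0]
  w=wristray(a,.1,T)[:,:2]-c;print(np.c_[a,(w@np.c_[X,Y]*1000).round()].tolist())
E
```

```text
43.525 [0.48125714 0.0089842  0.18562697] 1.7015557861205615 [-0.25266048  0.29376965 -2.29131763] 0.015790917495397627
score 0.72 25813
IoU,tilt,gy [(np.float64(0.796), np.float64(34.0), np.float64(-0.106)), (np.float64(0.795), np.float64(36.0), np.float64(-0.112)), (np.float64(0.793), np.float64(33.0), np.float64(-0.106)), (np.float64(0.791), np.float64(32.0), np.float64(-0.106))]
screw_a [(0.71, array([333.,  59.])), (0.57, array([351.,  52.]))]
bearing [(0.72, array([300.,  75.])), (0.21, array([373.,  52.]))]
tnut [(0.59, array([296.,  60.]))]
hopper coords of TCP -0.008532281084068779 -0.1755144309161616
[[222.0, 0.0, -76.0, 5.0], [222.0, 140.0, -77.0, -104.0], [254.0, 139.0, -53.0, -104.0], [265.0, 26.0, -44.0, -19.0], [271.0, 37.0, -39.0, -27.0], [357.0, 34.0, 23.0, -25.0], [361.0, 26.0, 26.0, -19.0], [373.0, 141.0, 35.0, -106.0], [433.0, 143.0, 82.0, -106.0], [434.0, 0.0, 83.0, 8.0]]
```

Emit:
{"fn": "carry_out", "kwargs": {"series": [{"jaw": 0, "travel": [0.22, 0.09, 0], "twist": 0}, {"jaw": 0, "travel": [0, 0, 0], "twist": 0}, {"jaw": 0, "travel": [0, 0, 0.3], "twist": 0}, {"jaw": 0, "travel": [0, 0, 0.31], "twist": 0}, {"jaw": 0, "travel": [0.15, 0, 0.04], "twist": 0}, {"jaw": 0, "travel": [0.2, 0, 0.05], "twist": 0}, {"jaw": 0, "travel": [0.18, 0, 0.04], "twist": 0}, {"jaw": 0, "travel": [0, 0, 0], "twist": 0}]}}

```text
time: 44.82
tool_pos: [0.4819, 0.0531, 0.1422]
tool_rot: [-3.141, -0.0, 1.702]
contact_force: [-0.1, -0.4, -3.4]
opening: 0.0158
```

```bash
python3 - <<'E'
from h import *
s=robot.observe();print(s["time"],s["tool_pos"],s["contact_force"],s["torque"],s["opening"]);tilt_fit()
T=tool();c=np.array([.468,.181]);X=np.array([.9916,.1296]);Y=np.array([-.1296,.9916])
print("hopper coords of TCP",X@(T[:2,3]-c),Y@(T[:2,3]-c))
for q in("screw_a","bearing","tnut"): print(q,[(round(r["score"],2),np.round(r["xy"])) for r in robot.regions_of("wrist",q)[:2]])
E
```

```text
44.825 [0.48190695 0.05307657 0.1421949 ] [-0.13402953 -0.40137464 -3.3588852 ] [-0.18037621 -0.30104134 -0.09805223] 0.01575439474962638
score 0.96 25933
IoU,tilt,gy [(np.float64(0.825), np.float64(40.0), np.float64(-0.112)), (np.float64(0.824), np.float64(42.0), np.float64(-0.118)), (np.float64(0.824), np.float64(41.0), np.float64(-0.112)), (np.float64(0.822), np.float64(39.0), np.float64(-0.112))]
hopper coords of TCP -0.002781130615825725 -0.12930187697203047
screw_a [(0.54, array([351.,  63.])), (0.52, array([338.,  64.]))]
bearing [(0.92, array([300.,  60.])), (0.59, array([376., 292.]))]
tnut [(0.4, array([376., 290.]))]
```

Emit:
{"fn": "carry_out", "kwargs": {"series": [{"jaw": 0, "travel": [0, 0, 0], "twist": 0}, {"jaw": 0, "travel": [0.12, 0, -0.12], "twist": 0}, {"jaw": 0, "travel": [0.14, 0, -0.15], "twist": 0}, {"jaw": 0, "travel": [0.14, 0, -0.15], "twist": 0}, {"jaw": 0, "travel": [0.14, 0, -0.15], "twist": 0}, {"jaw": 0, "travel": [0.12, 0, -0.13], "twist": 0}, {"jaw": 0, "travel": [0, 0, 0], "twist": 0}, {"jaw": 0, "travel": [0, 0, 0], "twist": 0}], "squeeze": 18}}

```text
time: 46.08
tool_pos: [0.4772, 0.0913, 0.1844]
tool_rot: [3.141, -0.0, 1.7]
contact_force: [0.6, 0.4, -0.4]
opening: 0.0157
```

```bash
python3 - <<'E'
from h import *
s=robot.observe();print(s["time"],s["tool_pos"],s["contact_force"],s["torque"],s["opening"]);tilt_fit()
for q in("screw_a","bearing","tnut"): print(q,[(round(r["score"],2),np.round(r["xy"])) for r in robot.regions_of("wrist",q)[:2]])
im=robot.read_camera("wrist")[0:270,190:450];t=robot.read_camera("scene")[150:290,290:430]
cv2.imwrite("pics/g7.png",np.hstack([cv2.resize(im,(400,415),interpolation=cv2.INTER_CUBIC),cv2.resize(t,(400,415),interpolation=cv2.INTER_CUBIC)]))
E
```

```text
46.075 [0.47720115 0.09129866 0.18435521] [ 0.57298726  0.43509273 -0.43509756] [ 0.14687868 -0.07352883 -0.02442773] 0.01570788550698039
score 0.58 20557
IoU,tilt,gy [(np.float64(0.946), np.float64(57.0), np.float64(-0.112)), (np.float64(0.934), np.float64(56.0), np.float64(-0.112)), (np.float64(0.931), np.float64(58.0), np.float64(-0.112)), (np.float64(0.929), np.float64(56.0), np.float64(-0.106))]
screw_a [(0.39, array([327.,  92.]))]
bearing [(0.57, array([328.,  92.]))]
tnut [(0.66, array([394.,  46.]))]
```

View pics/g7.png

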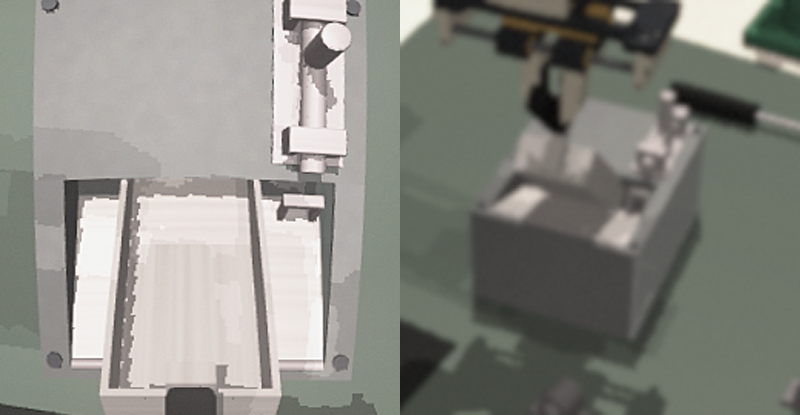

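The last view shows the tray leaning about 55° in the mouth with its front under the deck edge, the visible floor empty, and the flap open. I'll back out a little with a jerk and check that it is empty.

Emit:
{"fn": "carry_out", "kwargs": {"series": [{"jaw": 0, "travel": [0, 0, 0], "twist": 0}, {"jaw": 0, "travel": [-0.3, 0, -0.42], "twist": 0}, {"jaw": 0, "travel": [0, 0, 0], "twist": 0}], "squeeze": 55}}

```text
time: 46.8
tool_pos: [0.4806, 0.0726, 0.2109]
tool_rot: [3.138, 0.001, 1.699]
contact_force: [0.5, -0.4, -1.6]
opening: 0.0157
```

```bash
python3 - <<'E'
from h import *
s=robot.observe();print(s["time"],s["tool_pos"],s["contact_force"],s["torque"],s["opening"])
im=robot.read_camera("wrist")
for q in("screw_a","bearing","tnut"): print(q,[(round(r["score"],2),np.round(r["xy"]),r["pixels"].sum()) for r in robot.regions_of("wrist",q)[:2]])
for b in(54,57):print(wproj(tray_in_tool(np.r_[TOP,[[-.03,-.06,.003],[.03,-.06,.003],[.03,.036,.003],[-.03,.036,.003],[.03,.0795,.011],[-.03,.0795,.011]]],np.radians(b),-.108)).round().tolist())
g=cv2.cvtColor(im,cv2.COLOR_BGR2GRAY);p=wproj(tray_in_tool([[x,y,.003+max(0,y-.036)*.21] for y in np.linspace(-.05,.078,14) for x in np.linspace(-.026,.026,9)],np.radians(55),-.108)).astype(int)
print(np.array([g[b,a] if 0<=b<480 else -1 for a,b in p]).reshape(14,9))
E
```

```text
46.8 [0.48064523 0.07262227 0.21086232] [ 0.46503879 -0.35050358 -1.57346519] [-0.0509891  -0.20239171 -0.02622245] 0.01568308317449544
screw_a []
bearing [(0.52, array([494., 369.]), np.int64(701))]
tnut []
[[253.0, 252.0], [375.0, 252.0], [361.0, 141.0], [355.0, 107.0], [273.0, 108.0], [267.0, 142.0], [264.0, 275.0], [363.0, 274.0], [353.0, 166.0], [274.0, 166.0], [349.0, 124.0], [278.0, 124.0]]
[[253.0, 255.0], [375.0, 255.0], [360.0, 150.0], [354.0, 118.0], [273.0, 118.0], [267.0, 150.0], [265.0, 280.0], [363.0, 280.0], [352.0, 175.0], [275.0, 175.0], [349.0, 135.0], [278.0, 135.0]]
[[153 154 154  65  64  64 155 152 165]
 [159 205 208 183 177 182 130 205 201]
 [153 204 201 204 195 202 161 204 203]
 [205 207 200 201 199 204 199 202 204]
 [122 205 201 204 202 203 198 212 206]
 [115 207 201 202 198 201 198 213 205]
 [193 207 200 203 198 203 209 215 206]
 [118 207 199 200 199 200 208 202 207]
 [160 205 197 202 198 200 197 201 205]
 [169 205 196 202 198 199 209 201 206]
 [239 233 219 224 212 219 222 221 212]
 [220 225 224 223 223 224 223 222 214]
 [199 220 221 221 222 222 221 222 209]
 [217 220 221 220 219 220 219 219 214]]
```

The tray is empty and all floor samples are uniform. I'll carry it back and lay it down on the mat along an arc about its lip.

Emit:
{"fn": "carry_out", "kwargs": {"series": [{"jaw": 0, "travel": [-0.2, 0, -0.4], "twist": 0}, {"jaw": 0, "travel": [-0.4, -0.1, -0.4], "twist": 0}, {"jaw": 0, "travel": [-0.8, -0.16, 0], "twist": 0}, {"jaw": 0, "travel": [-0.8, -0.16, 0], "twist": 0}, {"jaw": 0, "travel": [-0.8, -0.16, 0], "twist": 0}, {"jaw": 0, "travel": [-0.8, -0.16, 0.4], "twist": 0}, {"jaw": 0, "travel": [-0.6, -0.12, 0.65], "twist": 0}, {"jaw": 0, "travel": [-0.35, -0.08, 0.6], "twist": 0}], "squeeze": 55}}

```text
time: 48.0
tool_pos: [0.4594, -0.2176, 0.1563]
tool_rot: [-3.14, -0.001, 1.699]
contact_force: [0.9, -0.4, -2.1]
opening: 0.0156
```

Emit:
{"fn": "carry_out", "kwargs": {"series": [{"jaw": 0, "travel": [0, 0, 0.15], "twist": 0}, {"jaw": 0, "travel": [0, 0, 0.1], "twist": 0}]}}

```text
time: 48.25
tool_pos: [0.4604, -0.2157, 0.1433]
tool_rot: [-3.141, -0.001, 1.7]
contact_force: [0.9, 0.1, -1.8]
opening: 0.0155
```

```bash
python3 - <<'E'
from h import *
s=robot.observe();print(s["time"],s["tool_pos"],s["tool_rot"][2],s["contact_force"],s["torque"],s["opening"]);tilt_fit()
E
```

```text
48.25 [ 0.46037067 -0.21571349  0.14326196] 1.7004580636459958 [ 0.87978617  0.07434271 -1.77822382] [-0.07278324 -0.13117267 -0.00452129] 0.015531383293655136
score 0.95 21143
IoU,tilt,gy [(np.float64(0.94), np.float64(56.0), np.float64(-0.112)), (np.float64(0.937), np.float64(57.0), np.float64(-0.112)), (np.float64(0.935), np.float64(55.0), np.float64(-0.106)), (np.float64(0.929), np.float64(54.0), np.float64(-0.106))]
```

Emit:
{"fn": "carry_out", "kwargs": {"series": [{"jaw": 0, "travel": [-0.05, 0, 0.1], "twist": 0}, {"jaw": 0, "travel": [-0.4, 0, 0.22], "twist": 0}, {"jaw": 0, "travel": [-0.4, 0, 0.3], "twist": 0}, {"jaw": 0, "travel": [-0.35, 0, 0.37], "twist": 0}, {"jaw": 0, "travel": [-0.25, 0, 0.35], "twist": 0}, {"jaw": 0, "travel": [-0.2, 0, 0.35], "twist": 0}, {"jaw": 0, "travel": [-0.1, 0, 0.3], "twist": 0}, {"jaw": 0, "travel": [-0.05, 0, 0.2], "twist": 0}], "squeeze": 9}}

```text
time: 49.35
tool_pos: [0.4746, -0.3256, 0.0118]
tool_rot: [3.141, 0.003, 1.7]
contact_force: [-1.6, -4.8, 9.3]
opening: 0.0158
```

```bash
python3 - <<'E'
from h import *
s=robot.observe();print(s["time"],s["tool_pos"],s["tool_rot"][2],s["contact_force"],s["torque"],s["opening"]);tilt_fit()
E
```

```text
49.35 [ 0.47459176 -0.32556247  0.0118419 ] 1.7000569628186715 [-1.59595467 -4.78063494  9.30964503] [-0.78281954  0.13127924  0.0474885 ] 0.015800131544226867
score 0.71 39418
IoU,tilt,gy [(np.float64(0.88), np.float64(2.0), np.float64(-0.106)), (np.float64(0.879), np.float64(3.0), np.float64(-0.106)), (np.float64(0.878), np.float64(1.0), np.float64(-0.106)), (np.float64(0.877), np.float64(0.0), np.float64(-0.106))]
```

Emit:
{"fn": "carry_out", "kwargs": {"series": [{"jaw": 45, "travel": [0, 0, 0], "twist": 0}, {"jaw": 45, "travel": [0, 0, 0], "twist": 0}, {"jaw": 45, "travel": [0, 0, 0], "twist": 0}, {"jaw": 45, "travel": [0, 0, -0.3], "twist": 0}, {"jaw": 45, "travel": [0, 0, -0.7], "twist": 0}, {"jaw": 45, "travel": [0, 0, -0.8], "twist": 0}, {"jaw": 0, "travel": [0, 0, -0.6], "twist": 0}, {"jaw": 0, "travel": [0, 0, 0], "twist": 0}]}}

```text
time: 50.45
tool_pos: [0.4756, -0.3246, 0.1596]
tool_rot: [3.137, 0.005, 1.7]
contact_force: [-0.1, 0.6, -0.5]
opening: 0.0255
```

```bash
python3 - <<'E'
from h import *
T=tool();robot.read_camera("wrist");s=robot.observe();print(s["time"],s["tool_pos"],s["contact_force"],s["opening"])
m=robot.regions_of("wrist","tray")[0]["pixels"].astype(np.uint8)
c=max(cv2.findContours(m,0,2)[0],key=cv2.contourArea);a=cv2.approxPolyDP(c,5,True)[:,0];w=wristray(a,.036,T)[:,:2]
print(np.c_[a,w.round(3)].tolist())
E
```

```text
50.5 [ 0.47460964 -0.32378183  0.15736946] [ 0.56612726 -1.00776304 -0.16967292] 0.021847242307519395
[[273.0, 14.0, 0.42, -0.154], [272.0, 173.0, 0.436, -0.29], [301.0, 176.0, 0.461, -0.289], [303.0, 281.0, 0.474, -0.385], [318.0, 286.0, 0.488, -0.388], [321.0, 178.0, 0.478, -0.289], [350.0, 174.0, 0.502, -0.282], [350.0, 15.0, 0.483, -0.146]]
```

Emit:
{"fn": "carry_out", "kwargs": {"series": [{"jaw": 0, "travel": [0.5, 0.09, 0], "twist": 0}, {"jaw": 0, "travel": [0.9, 0.17, 0], "twist": 0}, {"jaw": 0, "travel": [0.9, 0.17, 0], "twist": 0}, {"jaw": 0, "travel": [0.9, 0.17, 0], "twist": 0}, {"jaw": 0, "travel": [0.9, 0.17, 0], "twist": 0}, {"jaw": 0, "travel": [0.9, 0.17, 0], "twist": 0}, {"jaw": 0, "travel": [0.9, 0.17, 0], "twist": 0}, {"jaw": 0, "travel": [0.6, 0.11, 0], "twist": 0}]}}

```text
time: 51.55
tool_pos: [0.4952, 0.075, 0.1545]
tool_rot: [-3.139, -0.001, 1.702]
contact_force: [1.3, -0.7, 0.8]
opening: 0.0005
```

Emit:
{"fn": "carry_out", "kwargs": {"series": [{"jaw": 0, "travel": [0, 0, 0], "twist": 0}]}}

```text
time: 51.68
tool_pos: [0.4953, 0.0748, 0.1546]
tool_rot: [-3.139, -0.001, 1.704]
contact_force: [0.7, -0.4, -0.0]
opening: 0.0005
```

```bash
python3 - <<'E'
from h import *
c=np.array([.470,.179]);X=np.array([.9916,.1296]);Y=np.array([-.1296,.9916])
T=tool();robot.read_camera("wrist");s=robot.observe();print(s["time"],s["tool_pos"],s["opening"],"TCP hopper",X@(T[:2,3]-c),Y@(T[:2,3]-c))
for q,z in(("flap",.1),("knob_top",.13),("hopper",.1)):
  for r in robot.regions_of("wrist",q)[:1]:
    m=r["pixels"].astype(np.uint8);cn=max(cv2.findContours(m,0,2)[0],key=cv2.contourArea);a=cv2.approxPolyDP(cn,4,True)[:,0]
    w=wristray(a,z,T)[:,:2]-c;print(q,round(r["score"],2),np.c_[a,(w@np.c_[X,Y]*1000).round()].astype(int).tolist())
E
```

```text
51.725 [0.49545821 0.07340529 0.15470648] 0.0002298234744453078 TCP hopper 0.011553995002632505 -0.10655042132186032
flap 0.67 [[201, 94, -63, -2], [206, 227, -64, -94], [387, 228, 62, -94], [398, 110, 66, -14], [393, 93, 63, -3], [281, 89, -10, -1]]
knob_top 0.71 [[354, 297, 37, -132], [357, 307, 40, -139], [377, 304, 53, -137]]
hopper 0.56 [[182, 0, -78, 67], [178, 101, -80, -6], [185, 231, -80, -97], [409, 236, 78, -100], [419, 112, 81, -14], [419, 0, 81, 64]]
```

The flap mask spans y -94 to -2 mm and x ±64 mm in the hopper frame at z = 0.1, so it is shut and flush. Now I'll push the bolt.

Emit:
{"fn": "carry_out", "kwargs": {"series": [{"jaw": 0, "travel": [0.6, 0.12, 0], "twist": 0}, {"jaw": 0, "travel": [0.9, 0.18, 0], "twist": 0}, {"jaw": 0, "travel": [0.9, 0.18, 0], "twist": 0}, {"jaw": 0, "travel": [0.7, 0.13, 0], "twist": 0}, {"jaw": 0, "travel": [0.3, 0.05, 0], "twist": 0}, {"jaw": 0, "travel": [0, 0, 0], "twist": 0}]}}

```text
time: 52.62
tool_pos: [0.5095, 0.2795, 0.1556]
tool_rot: [-3.141, 0.001, 1.7]
contact_force: [-0.5, -0.1, 0.2]
opening: 0.0005
```

Emit:
{"fn": "carry_out", "kwargs": {"series": [{"jaw": 0, "travel": [0, 0, 0.4], "twist": 0}, {"jaw": 0, "travel": [0, 0, 0.4], "twist": 0}, {"jaw": 0, "travel": [0, 0, 0], "twist": 0}]}}

```text
time: 53.0
tool_pos: [0.5085, 0.2774, 0.1066]
tool_rot: [-3.137, 0.002, 1.698]
contact_force: [-0.1, -1.2, 0.2]
opening: 0.0004
```

```bash
python3 - <<'E'
from h import *
c=np.array([.470,.179]);X=np.array([.9916,.1296]);Y=np.array([-.1296,.9916])
s=robot.observe();p=s["tool_pos"];print(s["time"],p,s["contact_force"],"TCP hopper",X@(p[:2]-c),Y@(p[:2]-c))
E
```

```text
53.0 [0.50853016 0.27744714 0.10656264] [-0.06256082 -1.18686901  0.24624842] TCP hopper 0.05096525411585748 0.09262667659326212
```

Emit:
{"fn": "carry_out", "kwargs": {"series": [{"jaw": 0, "travel": [-0.15, 0, 0], "twist": 0}, {"jaw": 0, "travel": [-0.2, 0, 0], "twist": 0}, {"jaw": 0, "travel": [-0.2, 0, 0], "twist": 0}, {"jaw": 0, "travel": [-0.15, 0, 0], "twist": 0}]}}

```text
time: 53.5
tool_pos: [0.5152, 0.2376, 0.1088]
tool_rot: [3.141, -0.0, 1.7]
contact_force: [-0.2, 2.1, 2.4]
opening: 0.0004
```

Emit:
{"fn": "carry_out", "kwargs": {"series": [{"jaw": 0, "travel": [-0.1, 0, 0], "twist": 0}, {"jaw": 0, "travel": [0, 0, 0], "twist": 0}]}}

```text
time: 53.75
tool_pos: [0.5156, 0.2327, 0.1084]
tool_rot: [3.141, -0.001, 1.7]
contact_force: [-1.2, 4.4, 2.5]
opening: 0.0002
```

```bash
python3 - <<'E'
from h import *
c=np.array([.470,.179]);X=np.array([.9916,.1296]);Y=np.array([-.1296,.9916])
s=robot.observe();p=s["tool_pos"];print(s["time"],p,s["contact_force"],"TCP hopper",X@(p[:2]-c),Y@(p[:2]-c),"Fy_h",Y@s["contact_force"][:2])
E
```

```text
53.75 [0.51564442 0.23274319 0.10839483] [-1.2187684   4.44653469  2.46220242] TCP hopper 0.052226126919349934 0.04737623045695859 Fy_h 4.567136180021462
```

Emit:
{"fn": "carry_out", "kwargs": {"series": [{"jaw": 0, "travel": [-0.08, 0, 0], "twist": 0}, {"jaw": 0, "travel": [0, 0, 0], "twist": 0}]}}

```text
time: 54.0
tool_pos: [0.5158, 0.2318, 0.1086]
tool_rot: [3.14, -0.007, 1.7]
contact_force: [-2.9, 18.6, 2.8]
opening: 0.0004
```

Emit:
{"fn": "carry_out", "kwargs": {"series": [{"jaw": 0, "travel": [-0.06, 0, 0], "twist": 0}, {"jaw": 0, "travel": [0, 0, 0], "twist": 0}]}}

```text
time: 54.25
tool_pos: [0.5159, 0.2313, 0.1087]
tool_rot: [3.14, -0.012, 1.7]
contact_force: [-3.5, 29.4, 2.1]
opening: 0.0
```

The force climbs against a hard stop, so the bolt is home. I'll back off, rise and check everything.

Emit:
{"fn": "carry_out", "kwargs": {"series": [{"jaw": 0, "travel": [0.3, 0, 0], "twist": 0}, {"jaw": 0, "travel": [0.3, 0, 0], "twist": 0}, {"jaw": 0, "travel": [0, 0, -0.7], "twist": 0}, {"jaw": 0, "travel": [0, 0, -0.8], "twist": 0}, {"jaw": 0, "travel": [-0.8, -0.4, 0], "twist": 0}, {"jaw": 0, "travel": [-0.8, -0.4, 0], "twist": 0}, {"jaw": 0, "travel": [-0.8, -0.4, 0], "twist": 0}, {"jaw": 0, "travel": [0, 0, 0], "twist": 0}]}}

```text
time: 55.25
tool_pos: [0.4583, 0.105, 0.1983]
tool_rot: [-3.141, 0.001, 1.696]
contact_force: [0.9, -0.3, 0.7]
opening: 0.0007
```

```bash
python3 - <<'E'
from h import *
c=np.array([.470,.179]);X=np.array([.9916,.1296]);Y=np.array([-.1296,.9916])
T=tool();im=robot.read_camera("wrist");s=robot.observe();print(s["time"],s["tool_pos"],s["contact_force"])
for q,z in(("flap",.1),("bolt",.13),):
  for r in robot.regions_of("wrist",q)[:2]:
    m=r["pixels"].astype(np.uint8);cn=max(cv2.findContours(m,0,2)[0],key=cv2.contourArea);a=cv2.approxPolyDP(cn,4,True)[:,0]
    w=wristray(a,z,T)[:,:2]-c;print(q,round(r["score"],2),np.c_[a,(w@np.c_[X,Y]*1000).round()].astype(int).tolist())
for q in("screw_a","bearing","tnut"): print(q,[(round(r["score"],2),np.round(r["xy"])) for r in robot.regions_of("wrist",q)[:2]])
robot.read_camera("top")
r=robot.regions_of("top","tray")[0];cn=max(cv2.findContours(r["pixels"].astype(np.uint8),0,1)[0],key=len);print("tray top",r["score"],toworld("top",cv2.boxPoints(cv2.minAreaRect(cn)),.036)[:,:2].round(3).tolist())
for q,z in(("motor",.02),("block_a",.017),("driver",.01),("wrench",.005)): print(q,[(round(r["score"],2),np.round(r["xy"])) for r in robot.regions_of("top",q)[:3]])
E
```

```text
55.3 [0.45916836 0.10650341 0.19835331] [-0.01056129  0.90420174  0.85505441]
flap 0.69 [[519, 224, 162, -69], [514, 244, 160, -88], [546, 255, 200, -100], [554, 235, 206, -80], [551, 229, 201, -74]]
flap 0.63 [[258, 141, -64, -3], [264, 252, -62, -93], [414, 252, 63, -94], [420, 164, 63, -20], [425, 161, 67, -18], [421, 143, 63, -3], [412, 155, 56, -13], [404, 154, 50, -13], [396, 141, 43, -3]]
screw_a []
bearing [(0.38, array([525., 311.]))]
tnut []
tray top 0.76 [[0.485, -0.136], [0.515, -0.382], [0.446, -0.387], [0.416, -0.143]]
motor [(0.61, array([334., 138.])), (0.2, array([383., 140.]))]
block_a [(0.54, array([350., 216.])), (0.49, array([296., 146.]))]
driver [(0.75, array([157., 245.]))]
wrench [(0.8, array([479., 150.]))]
```

```bash
python3 -c "
from cell import robot
print(robot.hand_in()); print(robot.observe()['time'])"
```

```text
the job is handed in; nothing more can be done
None
the job is handed in; nothing more can be done
```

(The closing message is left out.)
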